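# Pick the slim carton from the middle of a stack

### The job

An order needs the slim carton that is sandwiched in the middle of the stack of three. Lift the upper carton off and set it aside upright on the bench, put the slim carton flat in the grey dispatch tray, then put the upper carton back squarely on top of the lower carton, which stays where it stands. Set the cartons down rather than dropping them. (The stack of two cartons beyond is other stock, not part of the order.)

Things in the scene. Friction and masses are not known exactly. Their poses are not given: they have to be found in the camera images.
- upper_carton: The top carton of the stack of three: plain closed cardboard box with tape along its top and a blank white label at its +x end, 150 x 56 x 50 mm (its own x, y, z), rigid, 0.25 to 0.5 kg. Origin at the centre of its underside, z up, x along its length. At the start it lies on the slim carton, long sides roughly parallel, its underside 98 mm above the bench.
- slim_carton: The wanted carton, in the middle of the stack of three: plain cardboard box with tape along its top and a blank white label at its +x end, 150 x 56 x 38 mm (its own x, y, z), rigid, 0.14 to 0.28 kg. Origin at the centre of its underside, z up, x along its length. At the start it lies on the lower carton, its underside 60 mm above the bench. (A carton of the same size on top of the stack of two at the far side of the bench is not wanted.)
- lower_carton: The bottom carton of the stack of three: plain cardboard box 150 x 60 x 60 mm (its own x, y, z), rigid, 0.42 to 0.84 kg, standing loose on the bench, to the left or right of the middle, turned up to 45 degrees. Origin at the centre of its underside, z up, x along its length.
- tray: Shallow open grey plastic tray, empty, fixed to the bench on the other side of the middle from the stack: 220 x 160 mm (its own x, y) and 30 mm high outside, walls and floor 5 mm thick, turned up to 15 degrees. Origin at the centre of its underside, z up, x along its length. The bench midway between the tray and the stack of three is clear, with at least 100 mm from that point to either of them across the bench (y) and 90 mm to anything ahead of or behind it (x).
Things that resemble listed ones, but are neither listed nor needed, are in the scene too. What is shaped like the slim_carton but green is not meant.

How it is judged:
By the outcome, as a careful person would: the job done as asked, in the order asked, and still so for the second after the job is handed in, with the robot touching nothing.
It also fails if it takes over 64 s, if anything falls off the work surface, if the arm or the gripper's body presses on something with over 40 N, if the wrist force passes 120 N, or if a joint passes its speed limit or range.

### The arm

A 6-joint arm with a two-finger parallel gripper is mounted at the origin on the work surface. World frame = base frame: x ahead of the robot, y to its left, z up, the work surface at z = 0. Lengths are in m, angles in rad, forces in N, time in s.
With the tool pointing down it reaches from about 0.15 to 0.775 m from the base axis. Payload 6.1 kg.
Tool frame: the origin (TCP) lies on the mounting face of the last link; the fingertips stand 173 mm ahead of it and the grasp point (between the pads) lies 155 mm ahead of it; z points along the fingers, y is the direction in which the jaws open and shut (so a half turn about z gives the same grasp; the last joint's range is limited). The gripper opens to 85 mm and grips with 20 to 120 N. Pads are 22 mm wide; open, the fingers measure 114 mm over their backs; the gripper's body (76 mm by 85 mm) begins 54 mm behind the grasp point. The pads swing forward as they close: fully open they stand 13 mm farther back than shut.
Start: joints at [0, 0.126, -0.04, 1.405, 0, 1.571], TCP at [0.525, 0, 0.405] pointing down, gripper open.
Joint ranges: [-2.72, 2.72], [-0.95, 1.95], [-1.27, 1.35], [-1.78, 2.02], [-1.46, 1.47], [-3.14, 3.14]. Speed limits (rad/s): [2.39, 2.39, 3.01, 3.14, 3.14, 3.14].

### API

Orientations are given as a rotation vector (axis times angle).
In Python, from cell import env gives the robot as it stands.
- The arm moves only by the tool play_rows, never from a script. Its arguments are lists of equal length, an entry for each row: "travel": the shift along the tool's x, y, z in cm, a list of three; "dr": the turn, a rotation vector about the tool's x, y, z in degrees, a list of three; "grip": the gripper's target within -1 to 1 (shut at 1, half-way at 0, fully open at -1). A call has 1 to 10 rows; each row is the pose to reach, as a shift and turn from the pose commanded when the call began, along the tool's axes at that moment; what a row does not reach only later rows make up. A row lasts 1/8 s, in which the tool goes at most 62.5 mm and 10.7 degrees, less where a joint would pass 70% of its speed; a pose out of reach is approached as far as the arm can. A call with a gripper value outside its range is refused whole. The fingers move at their own pace and stop on an object; "grip_force" is the grip in N (left out, the last holds). Time passes only in rows, so rows that repeat a pose let the fingers close. It gives the time, the measured TCP pose, the force and the opening at its end, in the units of the state.
- env.get_state(): the state, without advancing time (a new reading comes with each control period).
- env.read_camera(name): name is "scene" or "side" or "wrist"; returns a dict with "img" (384x512x3 uint8, red, green, blue), "K" (3x3 intrinsics, pixels), "dist" ([k1, k2, p1, p2, k3] as OpenCV has them; the pictures are not rectified), "world_from_camera" (4x4, takes a point from camera to world coordinates); the wrist camera has in their place "tool_from_camera" (4x4, takes a point from camera to tool coordinates, whose origin is the TCP and whose axes are the flange's). Camera axes: x right, y up, looking along -z (the intrinsics and any distortion apply to the point x, -y, -z); pixel columns grow to the right and rows downward; lengths in m; the calibration is good to about 2 mm. A picture is of the moment at which its call begins: read the wrist's pose just before it. There is no depth.
- env.close_job(): hands the job in, once; it reports no verdict.
The state is a dict: "clock": time; "joint_positions": joint angles; "qvel": joint speeds; "joint_efforts": joint torques, N m; "tcp_pos": TCP position; "ee_rot": TCP orientation; "force": force on the tool from outside, world axes, zero at the start; "wrist_torque": the same for the moment, N m; "finger_gap": finger opening in m.
Only numpy, scipy, OpenCV 4.12 (cv2) and the standard library are available. Lean on these libraries where they do the work, as an engineer would, in place of code of your own. Each camera call takes 0.05 s, during which the arm holds its last target.

## Working session

There is one attempt and no reset: what is moved stays moved. The work goes in short steps, Python scripts to look and compute and a tool call to move; the robot and the scene stay as the last step left them, time stands still between calls to the robot, and variables do not carry over. Pictures are saved under pics/ and viewed, and the job is handed in when it is done.

Besides the shell and the picture viewer there is one more tool, called after ">>>" in YAML: its name, and indented under it one key for each argument. play_rows: Moves the arm, as the interface text tells. Its arguments: {"type":"object","properties":{"travel":{"type":"array"},"dr":{"type":"array"},"grip":{"type":"array"},"grip_force":{"type":"number"}},"required":["travel","dr","grip"]}

```bash
ls; mkdir -p pics
python3 - <<'E'
from cell import env
import cv2
for n in("scene","side","wrist"):
    d=env.read_camera(n);cv2.imwrite(f"pics/{n}0.png",d["img"][:,:,::-1])
    print(n,d["K"].tolist(),d["dist"],(d.get("world_from_camera") if n!="wrist" else d["tool_from_camera"]))
print(env.get_state())
E
```

```text
pics
scene [[387.47758449992176, 0.0, 259.6817593323247], [0.0, 387.47758449992176, 192.9591798672432], [0.0, 0.0, 1.0]] [-0.10662292  0.          0.          0.          0.        ] [[ 0.25463588 -0.52807075  0.81012459  1.32963217]
 [ 0.96698993  0.14730866 -0.2079198  -0.23446239]
 [-0.009542    0.83632615  0.54814917  0.64122409]
 [ 0.          0.          0.          1.        ]]
side [[465.57639989222463, 0.0, 255.303534711233], [0.0, 465.57639989222463, 192.26591836436103], [0.0, 0.0, 1.0]] [-0.14413373  0.          0.          0.          0.        ] [[-0.987337    0.10235871 -0.1211955   0.37517618]
 [-0.15820538 -0.69164501  0.70469727  0.66959483]
 [-0.01169236  0.71494746  0.69908041  0.77610995]
 [ 0.          0.          0.          1.        ]]
wrist [[277.26112404397765, 0.0, 256.2772096437923], [0.0, 277.26112404397765, 193.15440217928645], [0.0, 0.0, 1.0]] [-0.06878535  0.          0.          0.          0.        ] [[-1.14566710e-03  9.47617052e-01  3.19406652e-01  8.31193790e-02]
 [ 9.99998878e-01  7.77364026e-04  1.28056948e-03 -8.95386138e-04]
 [ 9.65194238e-04  3.19407761e-01 -9.47616880e-01  3.11962782e-02]
 [ 0.00000000e+00  0.00000000e+00  0.00000000e+00  1.00000000e+00]]
{'clock': 0.15, 'joint_positions': array([ 5.25822093e-06,  1.26296899e-01, -4.03717104e-02,  1.40540796e+00,
        2.69921077e-05,  1.57079552e+00]), 'qvel': array([-0.0009224 , -0.00084561,  0.00251742, -0.00280547,  0.00158482,
       -0.00024513]), 'joint_efforts': array([-6.60388159e-04, -4.36274636e+01,  3.53150582e+01,  1.35390865e-02,
        2.80258462e-06, -9.74541621e-07]), 'tcp_pos': array([5.24906954e-01, 6.05581309e-06, 4.04080092e-01]), 'ee_rot': array([-2.22078091e+00, -2.22079435e+00,  1.39160773e-03]), 'force': array([ 1.12308596,  0.3225357 , -0.5102303 ]), 'wrist_torque': array([-0.03398914,  0.0103391 ,  0.01684437]), 'finger_gap': 0.08523937573578867}
```

View pics/scene0.png

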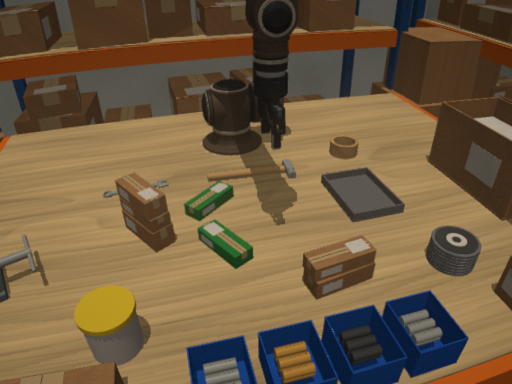

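View pics/side0.png

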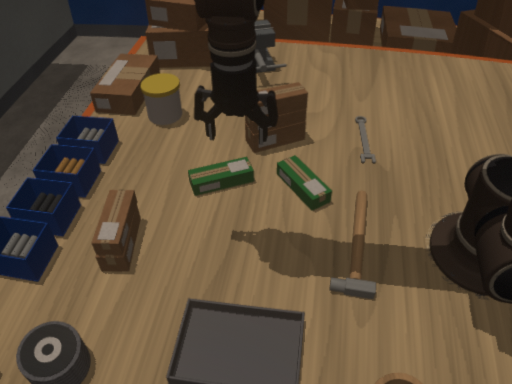

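View pics/wrist0.png

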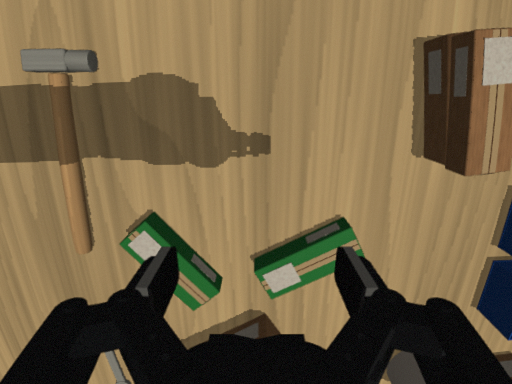

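The stack of three is at scene ~(145,212), which is the −y side. The tray is at ~(362,192), on +y. Two green decoys lie between them near (210,200) and (225,243). I'll enlarge crops next.

```bash
cat > h.py <<'E'
import numpy as np, cv2
from scipy.spatial.transform import Rotation as R
from cell import env
def ray(d,px,T):
    p=cv2.undistortPoints(np.array([[px]],float),d["K"],np.array(d["dist"],float))[0,0]
    v=T[:3,:3]@np.array([p[0],-p[1],-1.]); return T[:3,3],v
def atz(d,px,z,T=None):
    T=d["world_from_camera"] if T is None else T
    o,v=ray(d,px,T); return o+v*(z-o[2])/v[2]
def proj(d,P,T=None):
    T=d["world_from_camera"] if T is None else T
    q=(np.atleast_2d(P)-T[:3,3])@T[:3,:3]
    q=q*[1,-1,-1]
    return cv2.projectPoints(q.reshape(-1,1,3),np.zeros(3),np.zeros(3),d["K"],np.array(d["dist"],float))[0][:,0]
def wristT(d):
    s=env.get_state();T=np.eye(4);T[:3,:3]=R.from_rotvec(s["ee_rot"]).as_matrix();T[:3,3]=s["tcp_pos"]
    return T@d["tool_from_camera"]
def crop(img,x,y,w,h,k,name):
    c=cv2.resize(img[y:y+h,x:x+w,::-1],None,fx=k,fy=k,interpolation=cv2.INTER_CUBIC)
    for i in range(0,w,10): cv2.putText(c,str(x+i),(i*k,8),0,.3,(0,255,255),1);cv2.line(c,(i*k,10),(i*k,14),(0,255,255),1)
    for i in range(0,h,10): cv2.putText(c,str(y+i),(0,i*k+4),0,.3,(0,255,255),1)
    cv2.imwrite("pics/"+name+".png",c)
def box(x,y,th,L,W,z0,z1):
    c,s=np.cos(th),np.sin(th)
    return np.array([[x+c*a*L/2-s*b*W/2,y+s*a*L/2+c*b*W/2,z] for z in(z0,z1) for a,b in((1,1),(1,-1),(-1,-1),(-1,1))])
E
python3 - <<'E'
from h import *
d=env.read_camera("scene");crop(d["img"],100,165,90,90,6,"s_stack");crop(d["img"],310,160,100,70,7,"s_tray")
d=env.read_camera("side");crop(d["img"],160,75,180,140,4,"d_stack")
E
```

```text
(no output)
```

View pics/s_stack.png

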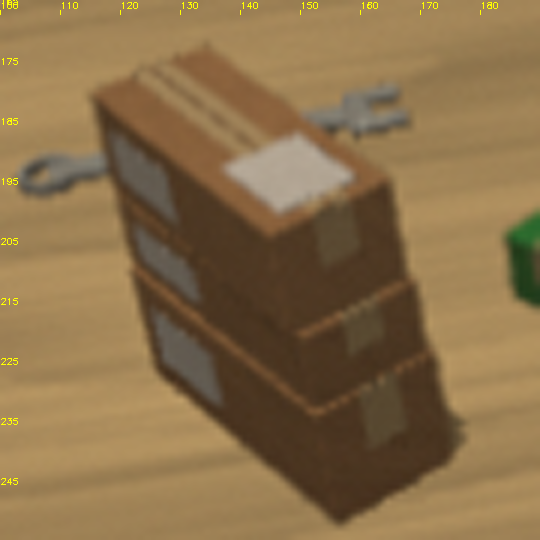

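View pics/s_tray.png

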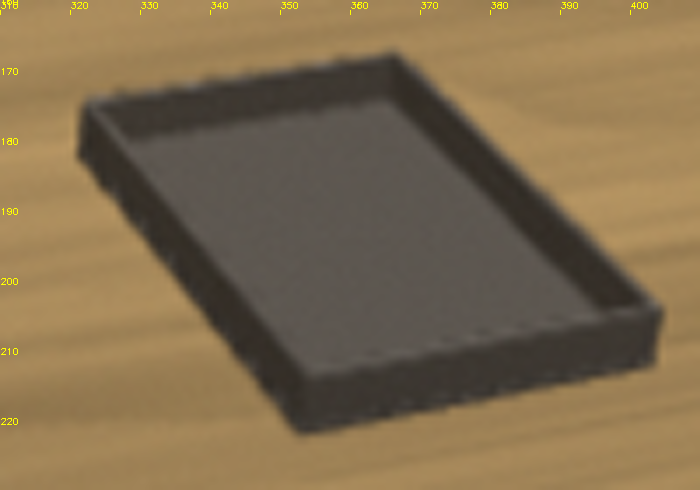

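View pics/d_stack.png

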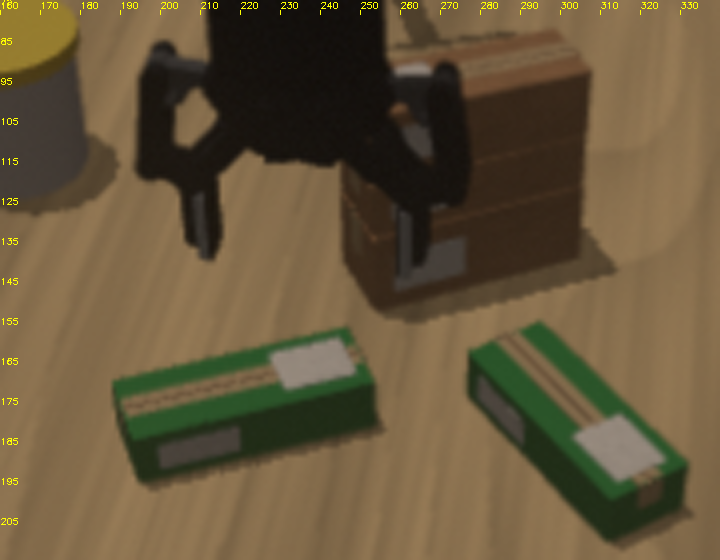

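```bash
cat > fit1.py <<'E'
from h import *
from scipy.optimize import least_squares
d=env.read_camera("scene")
def show(n,pts,z):
    P=[atz(d,(u-.4,v-.4),z)[:2] for u,v in pts]; P=np.array(P)
    print(n,np.round(P*1000).tolist()); 
    for i in range(len(P)-1): e=P[i+1]-P[i];print("   len %.0f ang %.1f"%(np.linalg.norm(e)*1000,np.degrees(np.arctan2(e[1],e[0]))))
    return P
P=show("upper",[(115.3,180.8),(134.7,172.2),(165,195),(145.3,204.5),(115.3,180.8)],.148);print(P[:4].mean(0))
P=show("upper bot",[(149.7,221.3),(168.7,212.2)],.098)
P=show("lower top",[(122,209.7),(153,233.7),(172.5,223.7)],.06)
P=show("lower bot",[(126.2,227),(156.7,252)],.0)
P=show("tray",[(322.1,174.6),(366.7,167.4),(404.6,204),(353.6,213.6),(322.1,174.6)],.03);print(P[:4].mean(0))
E
python3 fit1.py
```

```text
upper [[448.0, -382.0], [417.0, -334.0], [548.0, -263.0], [575.0, -309.0], [448.0, -382.0]]
   len 57 ang 122.8
   len 149 ang 28.6
   len 53 ang -58.9
   len 147 ang -150.2
[ 0.49713109 -0.3217169 ]
upper bot [[573.0, -307.0], [548.0, -261.0]]
   len 52 ang 118.6
lower top [[449.0, -383.0], [572.0, -305.0], [545.0, -257.0]]
   len 145 ang 32.1
   len 56 ang 119.4
lower bot [[445.0, -384.0], [570.0, -306.0]]
   len 147 ang 31.9
tray [[375.0, 210.0], [371.0, 367.0], [587.0, 371.0], [589.0, 213.0], [375.0, 210.0]]
   len 157 ang 91.5
   len 216 ang 1.2
   len 159 ang -89.3
   len 214 ang -179.3
[0.48047773 0.29035815]
```

```bash
cat >> h.py <<'E'
def plan(x,y,z,yaw):
    """target: grasp point at x,y,z, tool down, yaw=deg of tool x axis in world (start 90)"""
    s=env.get_state(); R0=R.from_rotvec(s["ee_rot"]).as_matrix()
    c,q=np.cos(np.radians(yaw)),np.sin(np.radians(yaw))
    Rt=np.array([[c,q,0],[q,-c,0],[0,0,-1]])
    p=np.array([x,y,z+.155])
    print("travel cm",np.round(R0.T@(p-s["tcp_pos"])*100,2),"dr",np.round(np.degrees(R.from_matrix(R0.T@Rt).as_rotvec()),2),
      "t %.2f q6 %.2f"%(s["clock"],s["joint_positions"][5]),"force",np.round(s["force"],1),"gap",s["finger_gap"])
def here():
    s=env.get_state();M=R.from_rotvec(s["ee_rot"]).as_matrix();g=s["tcp_pos"]+.155*M[:,2]
    print("t %.2f grasp"%s["clock"],np.round(g,4),"yaw %.2f"%np.degrees(np.arctan2(M[1,0],M[0,0])),"tilt",np.round(M[:2,2],4),"q",np.round(s["joint_positions"],2),"F",np.round(s["force"],1),"gap %.4f"%s["finger_gap"])
E
python3 -c "
from h import *
here();plan(.566,-.282,.25,30)"
```

```text
t 0.30 grasp [0.5249 0.     0.2494] yaw 90.00 tilt [-0.0005  0.    ] q [-0.    0.13 -0.04  1.41  0.    1.57] F [-0.5  0.7 -0. ] gap 0.0855
travel cm [-28.2    4.1   -0.06] dr [-3.e-02  2.e-02  6.e+01] t 0.30 q6 1.57 force [-0.5  0.7 -0. ] gap 0.08550122212304302
```

>>> play_rows:
  travel:
    - [-28.2, 4.1, 0]
    - [-28.2, 4.1, 0]
    - [-28.2, 4.1, 0]
    - [-28.2, 4.1, 0]
    - [-28.2, 4.1, 0]
    - [-28.2, 4.1, 0]
    - [-28.2, 4.1, 0]
    - [-28.2, 4.1, 0]
    - [-28.2, 4.1, 0]
  dr:
    - [0, 0, 60]
    - [0, 0, 60]
    - [0, 0, 60]
    - [0, 0, 60]
    - [0, 0, 60]
    - [0, 0, 60]
    - [0, 0, 60]
    - [0, 0, 60]
    - [0, 0, 60]
  grip: [-1, -1, -1, -1, -1, -1, -1, -1, -1]

```text
clock: 1.42
tcp_pos: [0.566, -0.2814, 0.4049]
ee_rot: [3.034, 0.816, 0.0]
force: [-0.4, -0.3, 0.4]
finger_gap: 0.0853
```

Run:
```python
from h import *
here()
d=env.read_camera("wrist");cv2.imwrite("pics/w1.png",d["img"][:,:,::-1])
np.savez("w1.npz",img=d["img"],K=d["K"],dist=d["dist"],T=wristT(d))
cv2.imwrite("pics/w1b.png",cv2.resize(d["img"][:,:,::-1],None,fx=1.5,fy=1.5,interpolation=cv2.INTER_CUBIC))
```

```text
t 1.43 grasp [ 0.566  -0.2814  0.2499] yaw 30.11 tilt [ 0.0003 -0.0001] q [-0.46  0.34  0.23  1.46  0.    2.15] F [-0.4 -0.3  0.4] gap 0.0853
```

View pics/w1b.png

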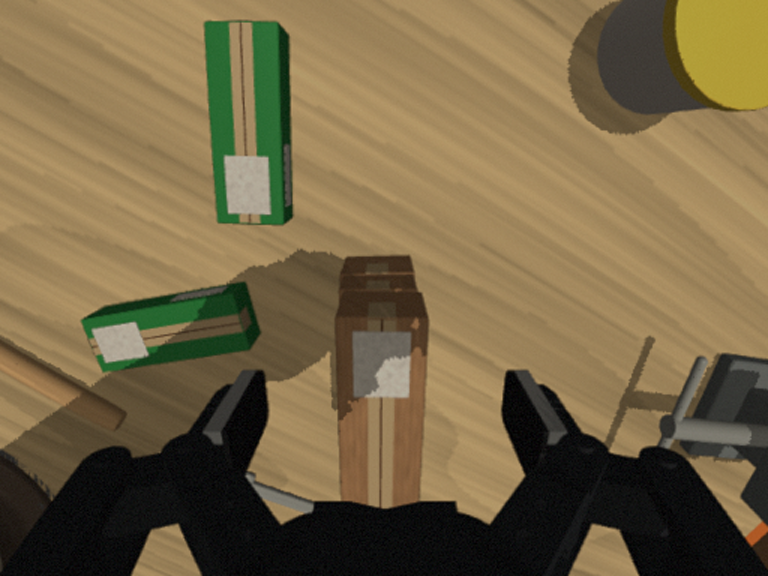

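The stack's top is nearly aligned with the tool, and its near end is at (340–425, 290) in the 1.5x view. I'll zoom in there.

Run:
```python
from h import *
z=np.load("w1.npz");crop(z["img"],205,160,100,100,6,"w1c");crop(z["img"],205,250,100,90,6,"w1d")
```

```text
(no output)
```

View pics/w1c.png

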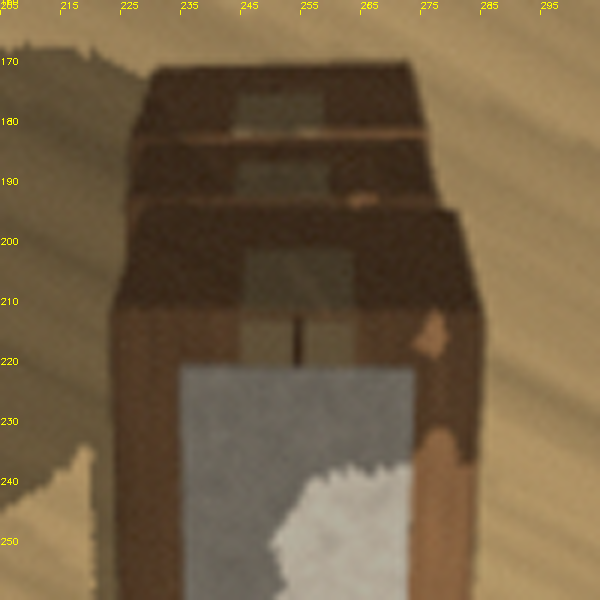

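View pics/w1d.png

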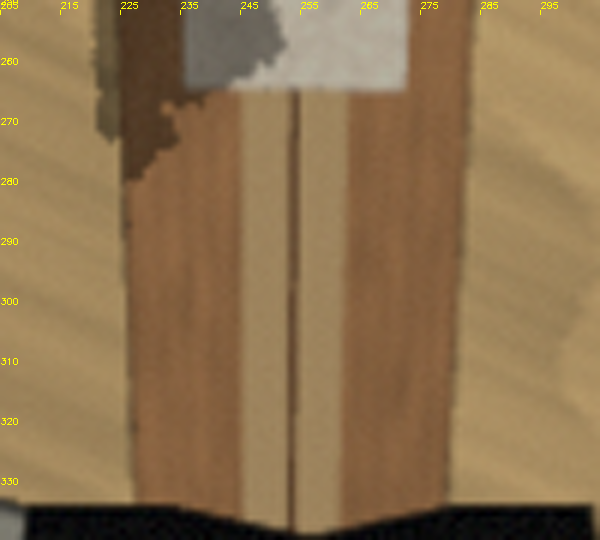

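Run:
```python
from h import *
z=np.load("w1.npz");d=dict(K=z["K"],dist=z["dist"])
def show(n,pts,h):
    P=np.array([atz(d,(u-.4,v-.4),h,z["T"])[:2] for u,v in pts])
    print(n,np.round(P*1000,1).tolist())
    for i in range(len(P)-1): e=P[i+1]-P[i];print("   len %.1f ang %.2f"%(np.linalg.norm(e)*1000,np.degrees(np.arctan2(e[1],e[0]))))
    return P
P=show("upper top",[(227.2,333.3),(223.7,211.8),(285.7,212.2),(279.7,333.3)],.148)
m=(P[1]+P[2])/2; 
mm=(P[0]+P[3])/2; a=np.arctan2(*(m-mm)[::-1]);print("axis ang",np.degrees(a))
print("centre",m-.075*np.array([np.cos(a),np.sin(a)]))
P=show("tape",[(253.9,264.5),(253.5,338)],.148)
def end(n,p,h,ang=30.5):
    P=show(n,p,h);m=P.mean(0);a=np.radians(ang);print("centre",m-.075*np.array([np.cos(a),np.sin(a)]))
end("upper bot",[(227.2,194.2),(281.2,195.3)],.098)
end("slim bot",[(228,183.5),(276.7,183)],.06)
end("lower top",[(227.5,182.5),(276.5,182)],.06)
end("lower bot",[(231.2,171.3),(273,170.5)],.0)
```

```text
upper top [[419.1, -328.6], [541.0, -260.8], [568.0, -308.2], [447.1, -376.7]]
   len 139.5 ang 29.11
   len 54.6 ang -60.36
   len 139.0 ang -150.45
axis ang 29.331269580839137
centre [ 0.48911051 -0.32121446]
tape [[507.6, -310.6], [427.5, -356.0]]
   len 92.1 ang -150.45
upper bot [[539.4, -259.4], [566.8, -309.2]]
   len 56.8 ang -61.20
centre [ 0.48849214 -0.32232385]
slim bot [[538.3, -256.7], [567.6, -306.1]]
   len 57.5 ang -59.36
centre [ 0.48836185 -0.31945339]
lower top [[539.1, -255.6], [568.6, -305.3]]
   len 57.8 ang -59.36
centre [ 0.48922255 -0.31848561]
lower bot [[537.4, -255.5], [567.4, -305.1]]
   len 58.0 ang -58.85
centre [ 0.48774494 -0.31834357]
```

```bash
python3 -c "
from h import *
plan(.489,-.3215,.16,29.5);plan(.489,-.3215,.12,29.5)"
```

```text
travel cm [-8.68 -0.39  8.99] dr [ 0.01 -0.01  0.59] t 1.48 q6 2.16 force [-0.  -0.3 -0.6] gap 0.08516814003573311
travel cm [-8.68 -0.4  12.99] dr [ 0.01 -0.01  0.59] t 1.48 q6 2.16 force [-0.  -0.3 -0.6] gap 0.08516814003573311
```

>>> play_rows:
  travel:
    - [-4.5, -0.4, 0]
    - [-8.7, -0.4, 1]
    - [-8.7, -0.4, 4]
    - [-8.7, -0.4, 7]
    - [-8.7, -0.4, 9.5]
    - [-8.7, -0.4, 11.5]
    - [-8.7, -0.4, 12.7]
    - [-8.7, -0.4, 13]
    - [-8.7, -0.4, 13]
  dr:
    - [0, 0, 0.5]
    - [0, 0, 0.6]
    - [0, 0, 0.6]
    - [0, 0, 0.6]
    - [0, 0, 0.6]
    - [0, 0, 0.6]
    - [0, 0, 0.6]
    - [0, 0, 0.6]
    - [0, 0, 0.6]
  grip: [-1, -1, -1, -1, -1, -1, -1, -1, -1]

```text
clock: 2.6
tcp_pos: [0.4888, -0.322, 0.2753]
ee_rot: [3.038, 0.797, 0.001]
force: [-0.5, 0.2, 0.0]
finger_gap: 0.0856
```

Run:
```python
from h import *
here()
d=env.read_camera("side");crop(d["img"],200,40,160,130,5,"d2")
d=env.read_camera("wrist");crop(d["img"],150,130,200,150,4,"w2")
```

```text
t 2.60 grasp [ 0.4889 -0.3221  0.1203] yaw 29.42 tilt [ 0.0006 -0.0005] q [-0.58  0.27 -0.15  1.15 -0.    2.05] F [-0.5  0.2  0. ] gap 0.0856
```

View pics/d2.png

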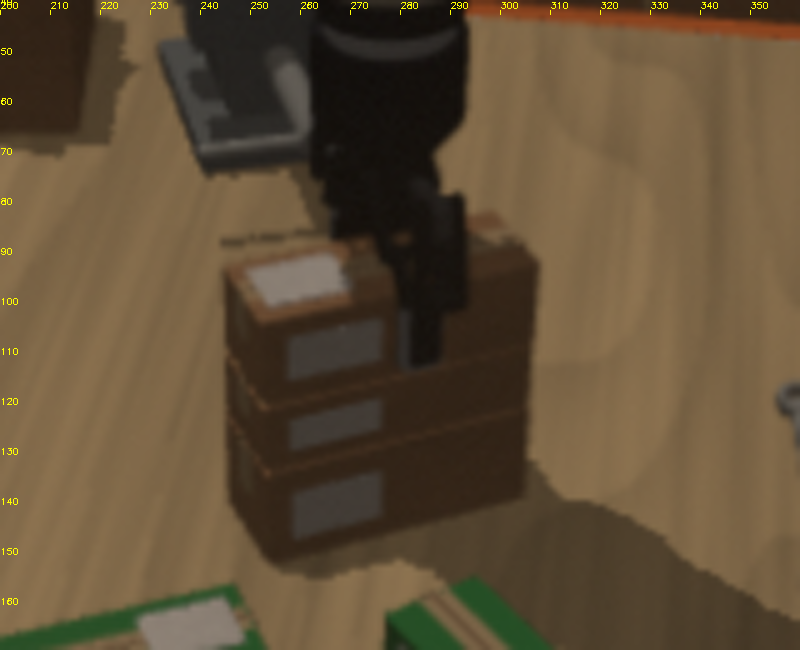

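View pics/w2.png

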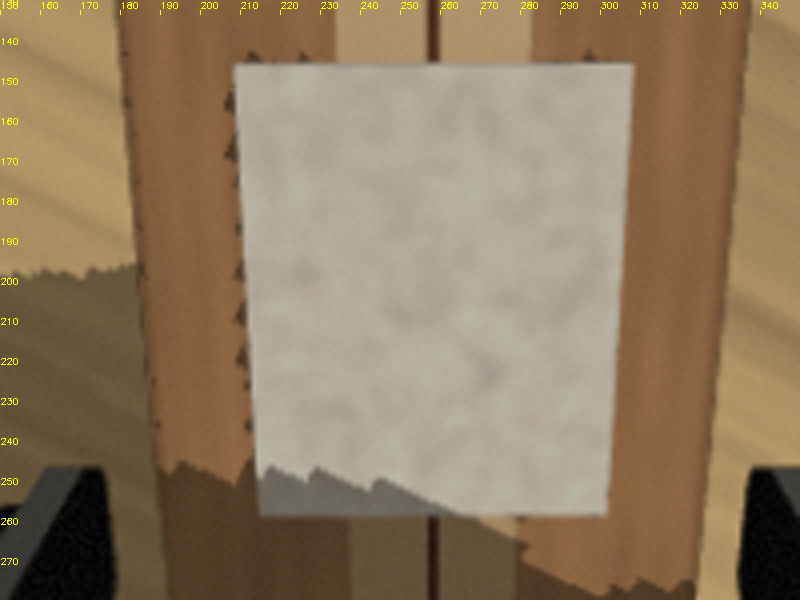

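The jaws are centred: carton edges at 190/325 against fingers at 178/334. The tips are close to the seam, so I'll go up 9 mm before closing.

>>> play_rows:
  travel:
    - [0, 0, -0.9]
    - [0, 0, -0.9]
    - [0, 0, -0.9]
    - [0, 0, -0.9]
    - [0, 0, -0.9]
    - [0, 0, -0.9]
    - [0, 0, -0.9]
  dr:
    - [0, 0, 0]
    - [0, 0, 0]
    - [0, 0, 0]
    - [0, 0, 0]
    - [0, 0, 0]
    - [0, 0, 0]
    - [0, 0, 0]
  grip: [-1, -0.2, 0, 0.2, 1, 1, 1]
  grip_force: 50

```text
clock: 3.58
tcp_pos: [0.4889, -0.3223, 0.2845]
ee_rot: [3.037, 0.797, 0.002]
force: [0.6, -1.2, 6.1]
finger_gap: 0.0553
```

Run:
```python
from h import *
here()
d=env.read_camera("side");crop(d["img"],200,40,160,130,5,"d3")
```

```text
t 3.58 grasp [ 0.4891 -0.3225  0.1295] yaw 29.39 tilt [ 0.0014 -0.0012] q [-0.58  0.26 -0.14  1.17 -0.    2.05] F [ 0.6 -1.2  6.1] gap 0.0553
```

View pics/d3.png

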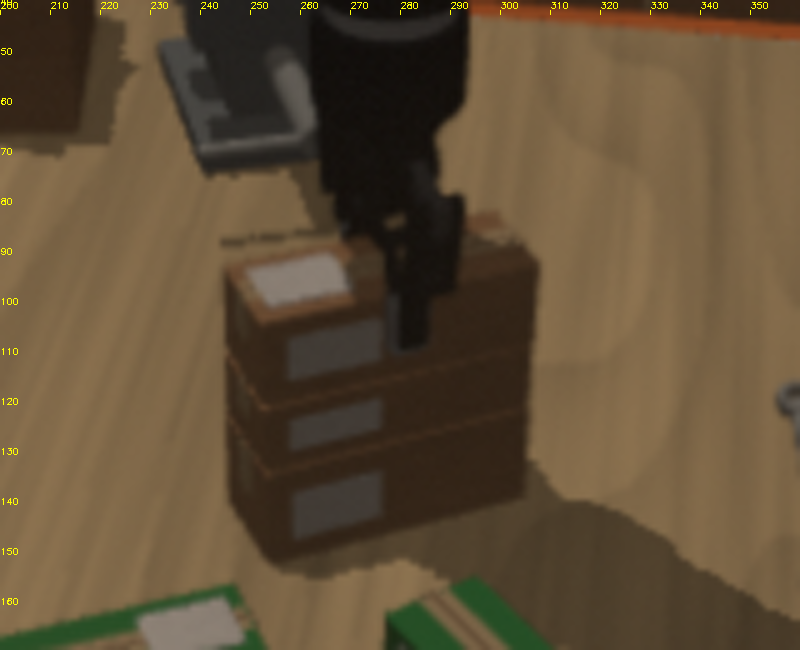

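Run:
```python
from h import *
d=env.read_camera("scene")
cv2.imwrite("pics/s3.png",cv2.resize(d["img"][:,:,::-1],None,fx=1.5,fy=1.5))
for p in [(187,206),(203,216),(234,193),(217,182),(198,232),(236,264),(252,248),(214,222),(303,268),(308,294),(374,262),(332,157),(290,163),(285,178)]: print(p,np.round(atz(d,p,0.0 if p[0]>260 else .038),3))
plan(.489,-.3225,.24,29.4); plan(.485,-.015,.24,30)
```

```text
(187, 206) [ 0.448 -0.213  0.038]
(203, 216) [ 0.505 -0.177  0.038]
(234, 193) [ 0.419 -0.076  0.038]
(217, 182) [ 0.346 -0.113  0.038]
(198, 232) [ 0.568 -0.198  0.038]
(236, 264) [ 0.703 -0.13   0.038]
(252, 248) [ 0.66  -0.083  0.038]
(214, 222) [ 0.538 -0.153  0.038]
(303, 268) [0.718 0.025 0.   ]
(308, 294) [0.797 0.008 0.   ]
(374, 262) [0.746 0.195 0.   ]
(332, 157) [0.227 0.313 0.   ]
(290, 163) [0.229 0.156 0.   ]
(285, 178) [0.319 0.109 0.   ]
travel cm [ 1.000e-02  4.000e-02 -1.105e+01] dr [ 0.1  -0.04 -0.01] t 3.67 q6 2.05 force [ 0.8 -1.1  5.7] gap 0.055502498842638505
travel cm [ 14.75 -26.95 -11.09] dr [ 0.1  -0.04 -0.61] t 3.67 q6 2.05 force [ 0.8 -1.1  5.7] gap 0.055502498842638505
```

View pics/s3.png

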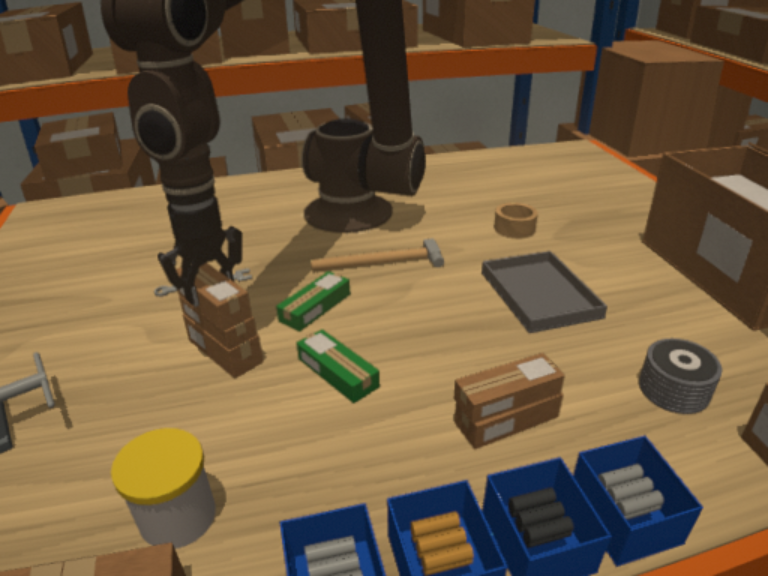

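>>> play_rows:
  travel:
    - [0, 0, -1]
    - [0, 0, -2.5]
    - [0, 0, -5]
    - [0, 0, -8]
    - [0, 0, -11]
    - [0, 0, -11]
  dr:
    - [0, 0, 0]
    - [0, 0, 0]
    - [0, 0, 0]
    - [0, 0, 0]
    - [0, 0, 0]
    - [0, 0, 0]
  grip: [1, 1, 1, 1, 1, 1]

```text
clock: 4.42
tcp_pos: [0.4889, -0.3222, 0.3964]
ee_rot: [3.036, 0.796, 0.005]
force: [-0.1, -0.2, -4.0]
finger_gap: 0.0553
```

Run:
```python
from h import *
here()
d=env.read_camera("side");crop(d["img"],200,10,160,150,5,"d4")
plan(.49,.03,.24,29.4)
```

```text
t 4.42 grasp [ 0.4895 -0.3226  0.2414] yaw 29.40 tilt [ 0.0038 -0.0025] q [-0.58  0.24  0.08  1.41  0.    2.05] F [-0.1 -0.2 -4. ] gap 0.0553
travel cm [ 17.39 -30.62  -0.09] dr [ 0.09 -0.05  0.  ] t 4.47 q6 2.05 force [ 0.1 -0.7 -4.4] gap 0.055367335748728035
```

View pics/d4.png

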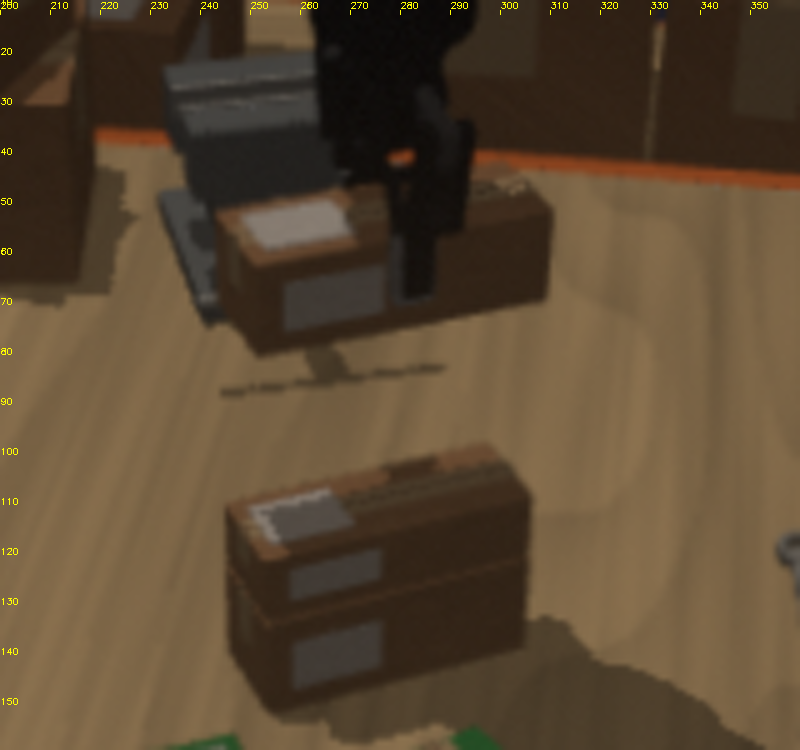

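The upper carton is held level (4 N), and the slim and lower cartons haven't moved. Moving it to the clear spot.

>>> play_rows:
  travel:
    - [2, -3, 0]
    - [5, -8, 0]
    - [8, -14, 0]
    - [11, -20, 0]
    - [14, -25, 0]
    - [16.5, -29, 0]
    - [17.4, -30.6, 0]
    - [17.4, -30.6, 0]
  dr:
    - [0, 0, 0]
    - [0, 0, 0]
    - [0, 0, 0]
    - [0, 0, 0]
    - [0, 0, 0]
    - [0, 0, 0]
    - [0, 0, 0]
    - [0, 0, 0]
  grip: [1, 1, 1, 1, 1, 1, 1, 1]

```text
clock: 5.48
tcp_pos: [0.4897, 0.0308, 0.3924]
ee_rot: [-3.038, -0.801, 0.003]
force: [0.0, -0.3, -3.6]
finger_gap: 0.0555
```

Run:
```python
from h import *
here()
d=env.read_camera("side");cv2.imwrite("pics/d5.png",d["img"][:,:,::-1])
plan(.49,.03,.034,29.4)
```

```text
t 5.47 grasp [0.4894 0.0308 0.2374] yaw 29.53 tilt [-0.0022 -0.0005] q [ 0.06  0.06 -0.14  1.37 -0.    2.69] F [ 0.  -0.3 -3.6] gap 0.0555
travel cm [5.000e-02 1.000e-02 2.037e+01] dr [-0.01  0.11  0.05] t 5.53 q6 2.69 force [ 0.5 -0.1 -4.1] gap 0.055491617845015814
```

View pics/d5.png

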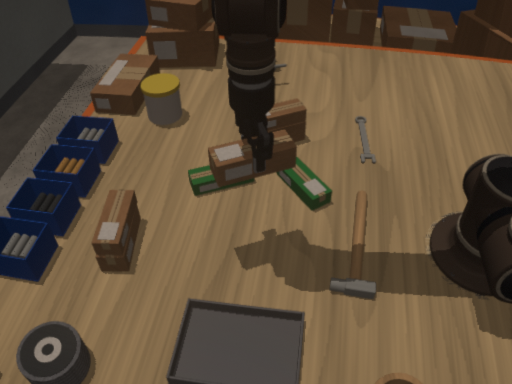

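>>> play_rows:
  travel:
    - [0, 0, 3]
    - [0, 0, 7]
    - [0, 0, 11]
    - [0, 0, 15]
    - [0, 0, 18]
    - [0, 0, 19.5]
    - [0, 0, 20]
    - [0, 0, 20.2]
    - [0, 0, 20.2]
  dr:
    - [0, 0, 0]
    - [0, 0, 0]
    - [0, 0, 0]
    - [0, 0, 0]
    - [0, 0, 0]
    - [0, 0, 0]
    - [0, 0, 0]
    - [0, 0, 0]
    - [0, 0, 0]
  grip: [1, 1, 1, 1, 1, 1, 1, 1, 1]

```text
clock: 6.65
tcp_pos: [0.4905, 0.0299, 0.1926]
ee_rot: [3.038, 0.797, 0.003]
force: [-0.2, -0.9, -4.1]
finger_gap: 0.0553
```

Run:
```python
from h import *
here()
```

```text
t 6.65 grasp [0.4908 0.0299 0.0376] yaw 29.39 tilt [0.0016 0.    ] q [ 0.06  0.15 -0.49  0.93 -0.    2.69] F [-0.2 -0.9 -4.1] gap 0.0553
```

>>> play_rows:
  travel:
    - [0, 0, 0.2]
    - [0, 0, 0.4]
    - [0, 0, 0.5]
    - [0, 0, 0.6]
    - [0, 0, 0.6]
  dr:
    - [0, 0, 0]
    - [0, 0, 0]
    - [0, 0, 0]
    - [0, 0, 0]
    - [0, 0, 0]
  grip: [1, 1, 1, 1, 1]

```text
clock: 7.28
tcp_pos: [0.4899, 0.03, 0.1865]
ee_rot: [-3.039, -0.797, -0.001]
force: [-3.2, -0.9, 4.7]
finger_gap: 0.0555
```

Run:
```python
from h import *
here()
```

```text
t 7.28 grasp [0.49   0.03   0.0315] yaw 29.40 tilt [0.0003 0.0002] q [ 0.06  0.16 -0.5   0.92  0.    2.69] F [-3.2 -0.9  4.7] gap 0.0555
```

Contact: the vertical force went from −4 to +4.7 N at the expected height. Releasing, then rising.

>>> play_rows:
  travel:
    - [0, 0, 0]
    - [0, 0, 0]
    - [0, 0, 0]
    - [0, 0, 0]
    - [0, 0, -2]
    - [0, 0, -6]
    - [0, 0, -12]
    - [0, 0, -18]
    - [0, 0, -22]
  dr:
    - [0, 0, 0]
    - [0, 0, 0]
    - [0, 0, 0]
    - [0, 0, 0]
    - [0, 0, 0]
    - [0, 0, 0]
    - [0, 0, 0]
    - [0, 0, 0]
    - [0, 0, 0]
  grip: [0.2, -0.4, -1, -1, -1, -1, -1, -1, -1]

```text
clock: 8.4
tcp_pos: [0.49, 0.03, 0.4088]
ee_rot: [3.038, 0.797, 0.005]
force: [1.2, -0.1, -0.5]
finger_gap: 0.0858
```

Run:
```python
from h import *
here()
d=env.read_camera("side");cv2.imwrite("pics/d6.png",d["img"][:,:,::-1])
plan(.562,-.2785,.25,30)
```

```text
t 8.40 grasp [0.4905 0.03   0.2538] yaw 29.40 tilt [0.0032 0.0002] q [ 0.06  0.06 -0.1   1.4  -0.    2.69] F [ 1.2 -0.1 -0.5] gap 0.0858
travel cm [-8.92 30.39  0.88] dr [ 0.23 -0.47 -0.6 ] t 8.45 q6 2.69 force [1.8 0.3 4.1] gap 0.08556963886435145
```

View pics/d6.png

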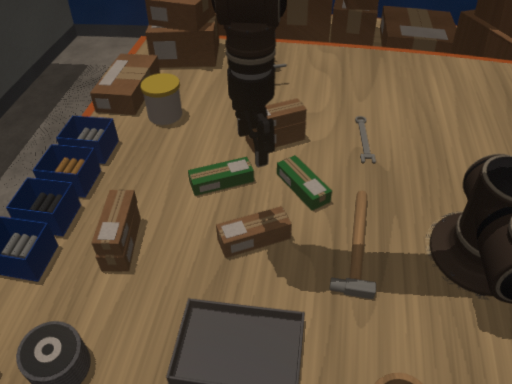

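>>> play_rows:
  travel:
    - [-1.5, 5, 0.2]
    - [-3, 11, 0.4]
    - [-5, 17, 0.6]
    - [-7, 23, 0.8]
    - [-8.9, 30.4, 0.9]
    - [-8.9, 30.4, 0.9]
    - [-8.9, 30.4, 0.9]
  dr:
    - [0, 0, -0.6]
    - [0, 0, -0.6]
    - [0, 0, -0.6]
    - [0, 0, -0.6]
    - [0, 0, -0.6]
    - [0, 0, -0.6]
    - [0, 0, -0.6]
  grip: [-1, -1, -1, -1, -1, -1, -1]

```text
clock: 9.32
tcp_pos: [0.5618, -0.2792, 0.3957]
ee_rot: [-3.034, -0.811, 0.002]
force: [-0.2, 0.5, -0.1]
finger_gap: 0.0855
```

Run:
```python
from h import *
here()
d=env.read_camera("wrist")
np.savez("w7.npz",img=d["img"],K=d["K"],dist=d["dist"],T=wristT(d))
crop(d["img"],195,155,120,110,6,"w7c");crop(d["img"],195,255,120,90,6,"w7d")
```

```text
t 9.32 grasp [ 0.5616 -0.2791  0.2407] yaw 29.92 tilt [-0.0013  0.001 ] q [-0.46  0.33  0.19  1.44  0.    2.16] F [-0.2  0.5 -0.1] gap 0.0855
```

View pics/w7c.png

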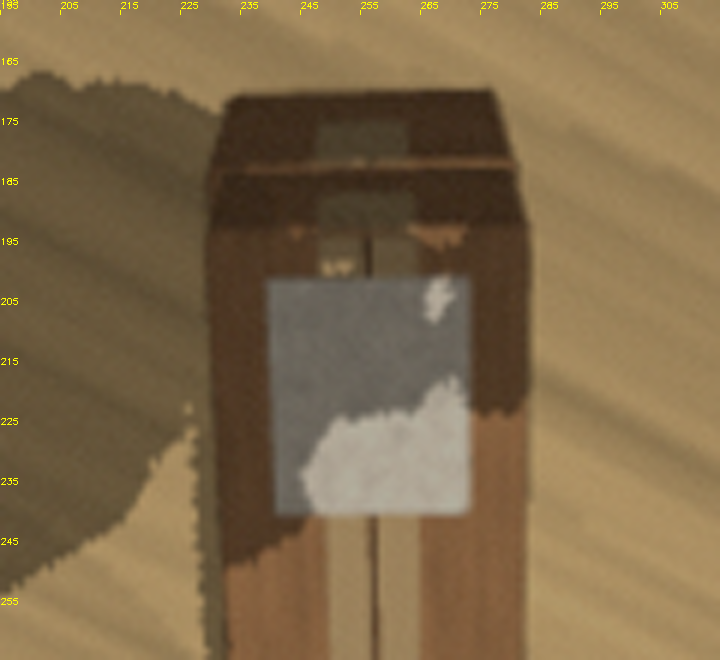

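View pics/w7d.png

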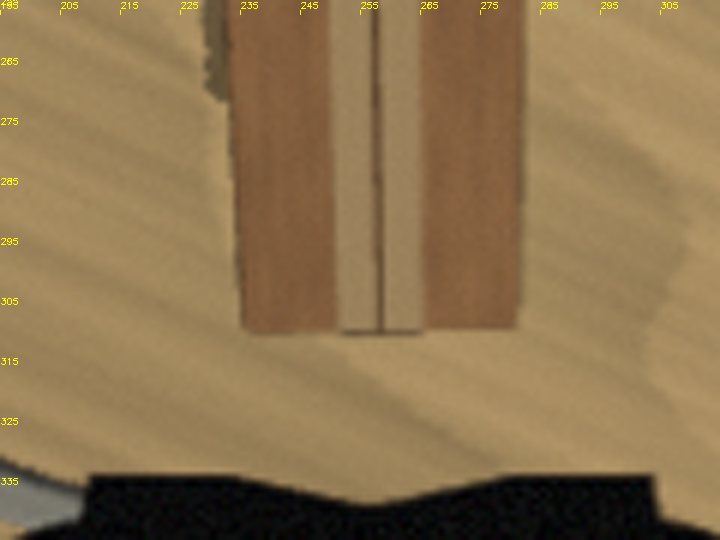

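```bash
cat > m.py <<'E'
from h import *
def boxfit(z,obs,L,W,h,extra=None,x0=(.49,-.32,.53)):
    """obs: [(px, (a,b,z))] a,b = +-1 corner"""
    from scipy.optimize import least_squares
    d=dict(K=z["K"],dist=z["dist"])
    def f(p):
        r=[]
        for (u,v),(a,b,hh) in obs:
            c,s=np.cos(p[2]),np.sin(p[2])
            P=[p[0]+c*a*L/2-s*b*W/2,p[1]+s*a*L/2+c*b*W/2,hh]
            r+=list(proj(d,P,z["T"])[0]-[u-.4,v-.4])
        return np.array(r)
    q=least_squares(f,x0);print("x %.4f y %.4f yaw %.2f"%(q.x[0],q.x[1],np.degrees(q.x[2])),"res",np.round(q.fun,1)); return q.x
E
python3 - <<'E'
from m import *
z=np.load("w7.npz")
print("slim");boxfit(z,[((229.2,193.3),(1,1,.098)),((283.3,193.3),(1,-1,.098)),((235.5,310.5),(-1,1,.098)),((281.3,309.8),(-1,-1,.098))],.15,.056,0)
print("lower");boxfit(z,[((280.8,181.7),(1,-1,.06)),((233,171.3),(1,1,0)),((277.2,170),(1,-1,0))],.15,.06,0)
boxfit(z,[((280.8,181.7),(1,-1,.06)),((230,183.7),(1,1,.06)),((233,171.3),(1,1,0)),((277.2,170),(1,-1,0))],.15,.06,0)
E
```

```text
slim
x 0.4895 y -0.3185 yaw 30.84 res [-0.4 -0.1  0.5 -0.9 -0.4  0.6  0.3  0.8]
lower
x 0.4887 y -0.3188 yaw 32.25 res [ 0.   0.4 -0.1  0.   0.  -0.4]
x 0.4889 y -0.3189 yaw 32.05 res [ 0.4  0.4 -1.   0.2  0.3 -0.1  0.4 -0.4]
```

```bash
python3 -c "
from h import *
plan(.4895,-.3185,.086,30.8)"
```

```text
travel cm [-8.26 -0.09 15.53] dr [-0.07  0.01 -0.81] t 9.38 q6 2.16 force [ 0.  -0.2  0.9] gap 0.08527780141588603
```

>>> play_rows:
  travel:
    - [-4.3, -0.1, 0]
    - [-8.2, -0.1, 2]
    - [-8.2, -0.1, 6]
    - [-8.2, -0.1, 10]
    - [-8.2, -0.1, 13]
    - [-8.2, -0.1, 15]
    - [-8.2, -0.1, 15.5]
    - [-8.2, -0.1, 15.5]
  dr:
    - [0, 0, -0.8]
    - [0, 0, -0.8]
    - [0, 0, -0.8]
    - [0, 0, -0.8]
    - [0, 0, -0.8]
    - [0, 0, -0.8]
    - [0, 0, -0.8]
    - [0, 0, -0.8]
  grip: [-1, -1, -1, -1, -1, -1, -1, -1]

```text
clock: 10.38
tcp_pos: [0.4904, -0.3177, 0.2425]
ee_rot: [3.028, 0.836, 0.001]
force: [0.0, -0.3, 0.1]
finger_gap: 0.0855
```

Run:
```python
from h import *
here()
d=env.read_camera("wrist");crop(d["img"],150,130,200,150,4,"w8")
```

```text
t 10.38 grasp [ 0.4905 -0.3177  0.0875] yaw 30.88 tilt [ 0.0006 -0.0002] q [-0.57  0.28 -0.21  1.08  0.    2.03] F [ 0.  -0.3  0.1] gap 0.0855
```

View pics/w8.png

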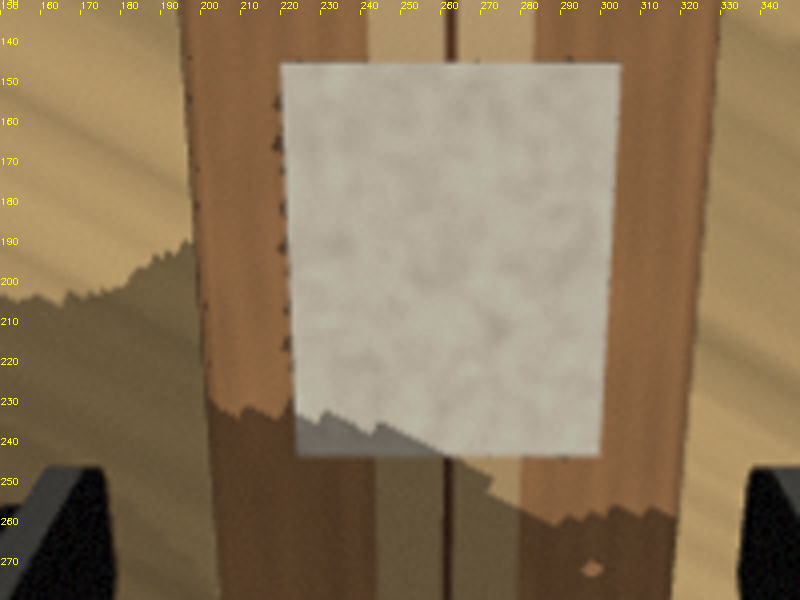

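The tape is at column 261.7 and the jaw centre at 256, so I'll shift +2.5 mm along tool y and then grip.

>>> play_rows:
  travel:
    - [0, 0.25, 0.1]
    - [0, 0.25, 0.1]
    - [0, 0.25, 0.1]
    - [0, 0.25, 0.1]
    - [0, 0.25, 0.1]
    - [0, 0.25, 0.1]
    - [0, 0.25, 0.1]
    - [0, 0.25, 0.1]
  dr:
    - [0, 0, 0]
    - [0, 0, 0]
    - [0, 0, 0]
    - [0, 0, 0]
    - [0, 0, 0]
    - [0, 0, 0]
    - [0, 0, 0]
    - [0, 0, 0]
  grip: [-1, -0.6, -0.3, 0, 0.2, 1, 1, 1]
  grip_force: 45

```text
clock: 11.42
tcp_pos: [0.4916, -0.321, 0.2412]
ee_rot: [3.028, 0.834, 0.001]
force: [-0.4, 0.1, 5.2]
finger_gap: 0.0554
```

Run:
```python
from h import *
here()
d=env.read_camera("side");crop(d["img"],200,40,160,130,5,"d9")
```

```text
t 11.43 grasp [ 0.4917 -0.3211  0.0862] yaw 30.79 tilt [ 0.0007 -0.0005] q [-0.58  0.29 -0.2   1.08 -0.    2.03] F [-0.4  0.1  5.2] gap 0.0554
```

View pics/d9.png

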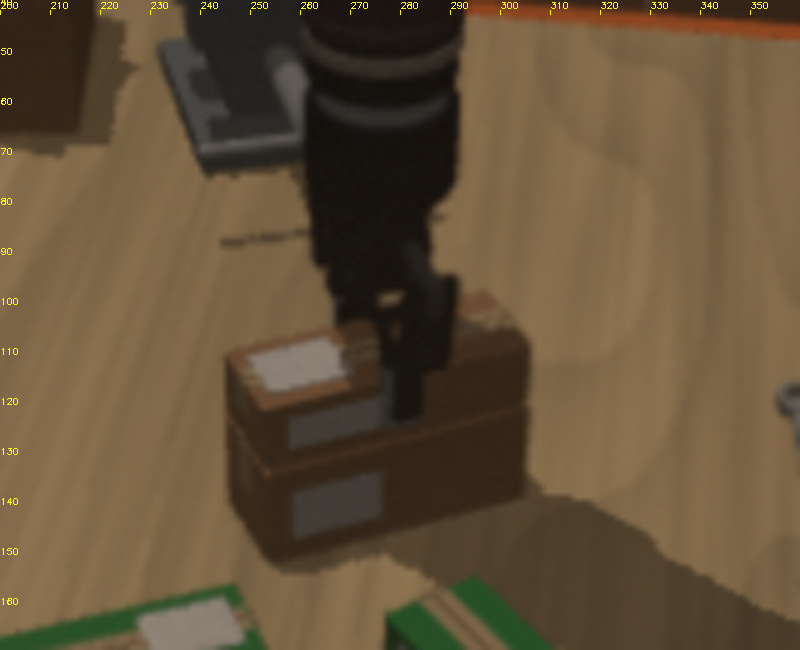

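```bash
python3 -c "
from h import *
plan(.47,0,.22,90.8)"
```

```text
travel cm [ 14.58 -28.67 -13.4 ] dr [ 5.000e-02  1.000e-02 -6.001e+01] t 11.47 q6 2.03 force [-1.   0.4  5.4] gap 0.055556021583864516
```

>>> play_rows:
  travel:
    - [0, 0, -1]
    - [0, 0, -3]
    - [0, 0, -6.5]
    - [0, 0, -11]
    - [2, -4, -13.4]
    - [5, -9, -13.4]
    - [7, -14, -13.4]
    - [9.5, -19, -13.4]
    - [12, -24, -13.4]
    - [14.6, -28.7, -13.4]
  dr:
    - [0, 0, 0]
    - [0, 0, 0]
    - [0, 0, 0]
    - [0, 0, 0]
    - [0, 0, -8]
    - [0, 0, -18]
    - [0, 0, -28]
    - [0, 0, -38]
    - [0, 0, -48]
    - [0, 0, -56]
  grip: [1, 1, 1, 1, 1, 1, 1, 1, 1, 1]

```text
clock: 12.72
tcp_pos: [0.4692, 0.0021, 0.3747]
ee_rot: [-2.277, -2.164, 0.0]
force: [-0.2, -0.0, -1.5]
finger_gap: 0.0552
```

```bash
python3 -c "
from h import *
here();plan(.48,.29,.15,181)"
```

```text
t 12.72 grasp [0.4691 0.0021 0.2197] yaw 87.07 tilt [-0.0004  0.    ] q [ 0.    0.02 -0.22  1.33  0.    1.63] F [-0.2 -0.  -1.5] gap 0.0552
travel cm [28.81 -0.39  6.97] dr [-2.000e-02 -2.000e-02 -9.393e+01] t 12.72 q6 1.63 force [-0.2 -0.  -1.5] gap 0.055166586373502656
```

>>> play_rows:
  travel:
    - [4, 0, 0]
    - [9, 0, 0]
    - [14, -0.2, 0]
    - [19, -0.3, 0]
    - [24, -0.4, 0]
    - [27, -0.4, 0]
    - [28.8, -0.4, 1]
    - [28.8, -0.4, 2]
    - [28.8, -0.4, 4]
    - [28.8, -0.4, 7]
  dr:
    - [0, 0, -10]
    - [0, 0, -20]
    - [0, 0, -30]
    - [0, 0, -40]
    - [0, 0, -50]
    - [0, 0, -60]
    - [0, 0, -70]
    - [0, 0, -80]
    - [0, 0, -90]
    - [0, 0, -94]
  grip: [1, 1, 1, 1, 1, 1, 1, 1, 1, 1]

```text
clock: 13.98
tcp_pos: [0.4821, 0.2884, 0.3046]
ee_rot: [-0.027, 3.141, 0.001]
force: [0.1, -0.5, -3.4]
finger_gap: 0.0551
```

Run:
```python
from h import *
here();plan(.48,.29,.15,181)
d=env.read_camera("wrist");cv2.imwrite("pics/w10.png",d["img"][:,:,::-1])
np.savez("w10.npz",img=d["img"],K=d["K"],dist=d["dist"],T=wristT(d))
d=env.read_camera("side");cv2.imwrite("pics/d10.png",d["img"][:,:,::-1])
```

```text
t 13.97 grasp [0.4822 0.2885 0.1496] yaw -179.00 tilt [0.0008 0.0005] q [ 0.54  0.21 -0.16  1.2   0.    0.52] F [ 0.1 -0.5 -3.4] gap 0.0551
travel cm [ 0.21  0.16 -0.04] dr [ 0.03  0.04 -0.  ] t 13.97 q6 0.52 force [ 0.1 -0.5 -3.4] gap 0.05513843490145825
```

View pics/w10.png

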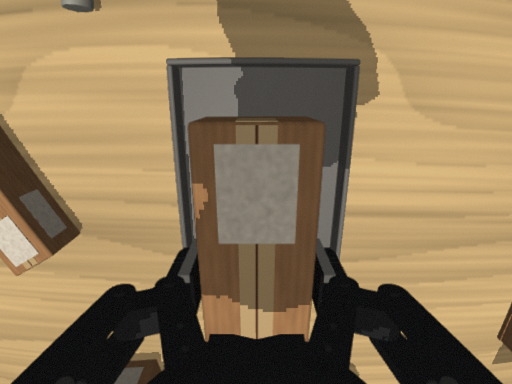

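View pics/d10.png

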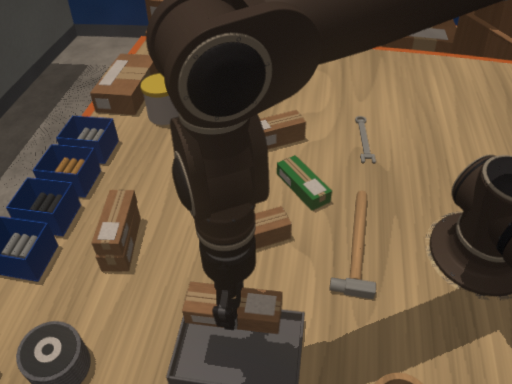

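Run:
```python
from m import *
z=np.load("w10.npz");d=dict(K=z["K"],dist=z["dist"])
a=atz(d,(168,60.5),.03,z["T"]);b=atz(d,(358.5,60),.03,z["T"]);print(a,b,np.linalg.norm(a-b),(a+b)/2)
```

```text
[0.36617322 0.21503404 0.03      ] [0.36293044 0.36761433 0.03      ] 0.15261475364817798 [0.36455183 0.29132419 0.03      ]
```

>>> play_rows:
  travel:
    - [0.5, 0.35, 2]
    - [0.5, 0.35, 5]
    - [0.5, 0.35, 8]
    - [0.5, 0.35, 10]
    - [0.5, 0.35, 11]
    - [0.5, 0.35, 11.3]
    - [0.5, 0.35, 11.5]
    - [0.5, 0.35, 11.6]
    - [0.5, 0.35, 11.7]
    - [0.5, 0.35, 11.7]
  dr:
    - [0, 0, 0]
    - [0, 0, 0]
    - [0, 0, 0]
    - [0, 0, 0]
    - [0, 0, 0]
    - [0, 0, 0]
    - [0, 0, 0]
    - [0, 0, 0]
    - [0, 0, 0]
    - [0, 0, 0]
  grip: [1, 1, 1, 1, 1, 1, 1, 1, 1, 1]

```text
clock: 15.32
tcp_pos: [0.477, 0.2916, 0.1879]
ee_rot: [-0.022, 3.141, 0.0]
force: [-0.5, 1.0, -2.8]
finger_gap: 0.0549
```

Run:
```python
from h import *
here()
```

```text
t 15.32 grasp [0.477  0.2917 0.0329] yaw -179.20 tilt [0.0002 0.0001] q [ 0.55  0.28 -0.34  0.95 -0.    0.53] F [-0.5  1.  -2.8] gap 0.0549
```

>>> play_rows:
  travel:
    - [0, 0, 0.1]
    - [0, 0, 0.18]
    - [0, 0, 0.22]
    - [0, 0, 0.22]
  dr:
    - [0, 0, 0]
    - [0, 0, 0]
    - [0, 0, 0]
    - [0, 0, 0]
  grip: [1, 1, 1, 1]

```text
clock: 15.82
tcp_pos: [0.4769, 0.2916, 0.1862]
ee_rot: [-0.022, 3.141, 0.0]
force: [-3.6, -1.8, 5.6]
finger_gap: 0.0553
```

Run:
```python
from h import *
here()
```

```text
t 15.82 grasp [0.477  0.2917 0.0312] yaw -179.20 tilt [0.0004 0.0002] q [ 0.55  0.28 -0.34  0.95 -0.    0.53] F [-3.6 -1.8  5.6] gap 0.0553
```

>>> play_rows:
  travel:
    - [0, 0, 0]
    - [0, 0, 0]
    - [0, 0, 0]
    - [0, 0, 0]
    - [0, 0, -2]
    - [0, 0, -6]
    - [0, 0, -12]
    - [0, 0, -18]
    - [0, 0, -22]
  dr:
    - [0, 0, 0]
    - [0, 0, 0]
    - [0, 0, 0]
    - [0, 0, 0]
    - [0, 0, 0]
    - [0, 0, 0]
    - [0, 0, 0]
    - [0, 0, 0]
    - [0, 0, 0]
  grip: [0.2, -0.3, -0.7, -0.7, -0.7, -0.7, -1, -1, -1]

```text
clock: 16.95
tcp_pos: [0.477, 0.2917, 0.4087]
ee_rot: [-0.022, 3.139, 0.003]
force: [0.5, 0.3, 0.8]
finger_gap: 0.0858
```

Run:
```python
from h import *
here();plan(.45,.05,.25,90)
d=env.read_camera("wrist");cv2.imwrite("pics/w11.png",d["img"][:,:,::-1])
```

```text
t 16.95 grasp [0.4775 0.292  0.2537] yaw -179.20 tilt [0.003  0.0018] q [ 0.55  0.19  0.04  1.42 -0.    0.53] F [0.5 0.3 0.8] gap 0.0858
travel cm [  3.04 -24.13   0.32] dr [2.20e-01 5.00e-02 9.08e+01] t 16.95 q6 0.53 force [0.5 0.3 0.8] gap 0.08578117614370943
```

View pics/w11.png

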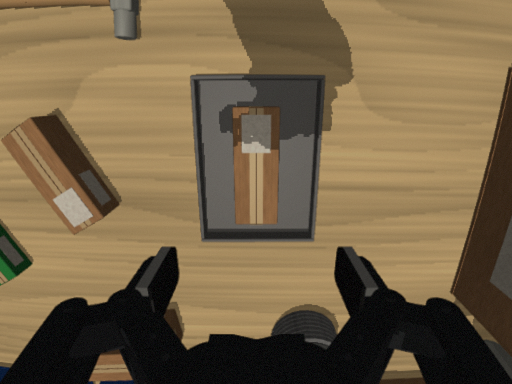

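The slim carton lies flat and central in the tray (carton columns 233–280, rows 107–224; tray columns 192–325). Next I'll look at the bare lower carton before fetching the upper one.

>>> play_rows:
  travel:
    - [0.5, -3, 0]
    - [1, -7, 0]
    - [1.5, -11, 0]
    - [2, -15, 0]
    - [2.5, -19, 0]
    - [3, -22, 0]
    - [3, -24, 0]
    - [3, -24, 0]
    - [3, -24, 0]
  dr:
    - [0, 0, 10]
    - [0, 0, 20]
    - [0, 0, 30]
    - [0, 0, 40]
    - [0, 0, 50]
    - [0, 0, 60]
    - [0, 0, 70]
    - [0, 0, 80]
    - [0, 0, 90]
  grip: [-1, -1, -1, -1, -1, -1, -1, -1, -1]

```text
clock: 18.12
tcp_pos: [0.4503, 0.0508, 0.4052]
ee_rot: [-2.213, -2.229, -0.0]
force: [0.5, 0.2, 0.2]
finger_gap: 0.0853
```

Run:
```python
from h import *
here();plan(.57,-.2735,.22,31)
```

```text
t 18.12 grasp [0.4504 0.0508 0.2502] yaw 90.41 tilt [0.     0.0001] q [ 0.11 -0.01 -0.18  1.4   0.    1.68] F [0.5 0.2 0.2] gap 0.0853
travel cm [-32.52  11.73   3.02] dr [ 0.   -0.   59.41] t 18.12 q6 1.68 force [0.5 0.2 0.2] gap 0.08531509035223678
```

>>> play_rows:
  travel:
    - [-4, 1.5, 0]
    - [-8, 3, 0]
    - [-13, 5, 0]
    - [-18, 7, 0]
    - [-23, 9, 1]
    - [-28, 11, 2]
    - [-32.5, 11.7, 3]
    - [-32.5, 11.7, 3]
    - [-32.5, 11.7, 3]
  dr:
    - [0, 0, 10]
    - [0, 0, 20]
    - [0, 0, 30]
    - [0, 0, 40]
    - [0, 0, 50]
    - [0, 0, 59.4]
    - [0, 0, 59.4]
    - [0, 0, 59.4]
    - [0, 0, 59.4]
  grip: [-1, -1, -1, -1, -1, -1, -1, -1, -1]

```text
clock: 19.25
tcp_pos: [0.5717, -0.2719, 0.3751]
ee_rot: [-3.024, -0.849, 0.001]
force: [0.2, 0.1, -0.1]
finger_gap: 0.0854
```

Run:
```python
from h import *
here()
d=env.read_camera("wrist")
np.savez("w12.npz",img=d["img"],K=d["K"],dist=d["dist"],T=wristT(d))
crop(d["img"],195,160,120,100,6,"w12c");crop(d["img"],195,250,120,90,6,"w12d")
```

```text
t 19.25 grasp [ 0.5716 -0.2718  0.2201] yaw 31.38 tilt [-0.0007  0.0007] q [-0.44  0.34  0.16  1.4   0.    2.15] F [ 0.2  0.1 -0.1] gap 0.0854
```

View pics/w12c.png

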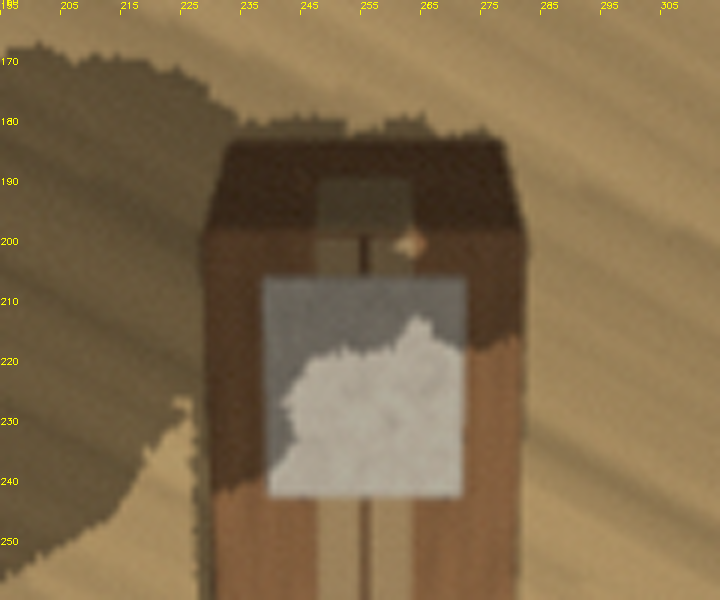

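View pics/w12d.png

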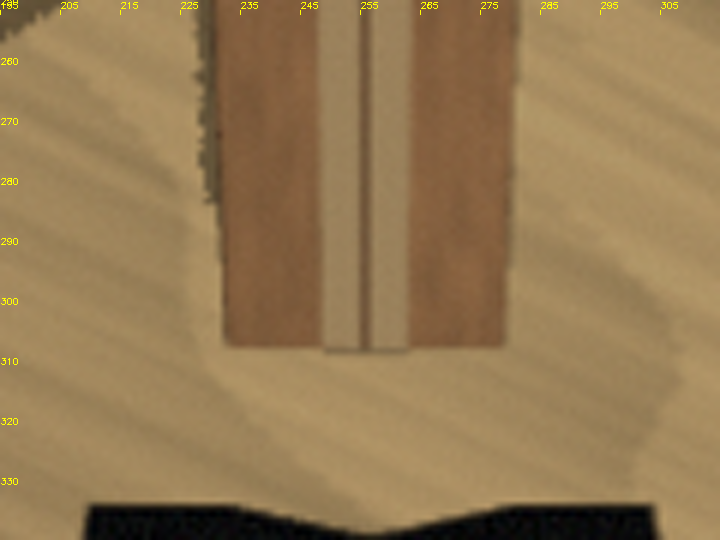

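Run:
```python
from m import *
z=np.load("w12.npz")
o=[((228.3,199.3),(1,1,.06)),((283,199.3),(1,-1,.06)),((232.5,307.8),(-1,1,.06)),((279.3,307.8),(-1,-1,.06))]
boxfit(z,o,.15,.06,0)
p=boxfit(z,o+[((232.8,183.7),(1,1,0)),((279.2,183.7),(1,-1,0))],.15,.06,0)
# near view of slim w8
d=env.read_camera("wrist");T=np.eye(4)
c,q=np.cos(np.radians(30.88)),np.sin(np.radians(30.88))
T[:3,:3]=np.array([[c,q,0],[q,-c,0],[0,0,-1]]);T[:3,3]=[.4904,-.3177,.2425]
P=atz(d,(261.5,170),.098,T@d["tool_from_camera"])
print("slim tape lateral rel tool (near)",(P-T[:3,3])@T[:3,1])
# near view of upper w2
c,q=np.cos(np.radians(29.42)),np.sin(np.radians(29.42))
T[:3,:3]=np.array([[c,q,0],[q,-c,0],[0,0,-1]]);T[:3,3]=[.4888,-.322,.2753]
P=atz(d,(257.3,170),.148,T@d["tool_from_camera"])
print("upper near",(P-T[:3,3])@T[:3,1])
z=np.load("w7.npz");P=atz(d,(255.9,250),.098,z["T"]);s=np.radians(29.92);print("w7 slim tape",P,(P[:2]-[.4895,-.3185])@[np.sin(s),-np.cos(s)])
```

```text
x 0.4894 y -0.3186 yaw 31.41 res [-0.2 -0.8  0.2 -0.8 -0.1  1.1  0.1  1.1]
x 0.4891 y -0.3188 yaw 31.39 res [-0.1 -0.5  0.2 -0.5 -0.   1.3  0.   1.3 -0.  -0.5 -0.1 -0.5]
slim tape lateral rel tool (near) 0.000902954291971566
upper near -0.0009069650888618152
w7 slim tape [ 0.49622514 -0.3132102   0.098     ] -0.0012303568189312895
```

Run:
```python
from m import *
z=np.load("w10.npz");crop(z["img"],180,110,160,110,5,"w10c")
```

```text
(no output)
```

View pics/w10c.png

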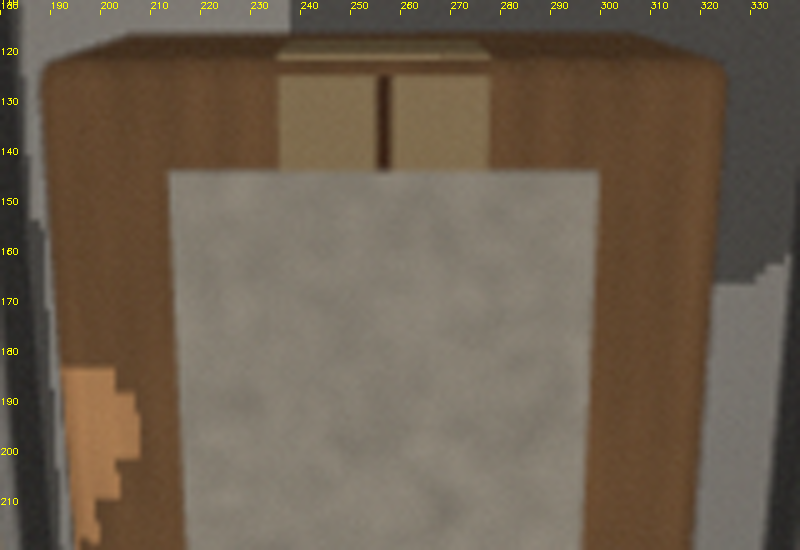

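```bash
python3 -c "
from h import *
plan(.49,.03,.2,29.4);plan(.49,.03,.0315,29.4)"
```

```text
travel cm [  8.74 -29.95   2.1 ] dr [ 0.02 -0.03  2.06] t 19.35 q6 2.15 force [-0.4  0.6  0.2] gap 0.08555321993674454
travel cm [  8.73 -29.96  18.95] dr [ 0.02 -0.03  2.06] t 19.35 q6 2.15 force [-0.4  0.6  0.2] gap 0.08555321993674454
```

>>> play_rows:
  travel:
    - [1.5, -5, 0]
    - [3, -10, 0]
    - [4.5, -15.5, 0]
    - [6, -21, 0]
    - [7.5, -26, 0.5]
    - [8.7, -30, 2]
    - [8.7, -30, 5]
    - [8.7, -30, 8]
    - [8.7, -30, 9]
    - [8.7, -30, 9]
  dr:
    - [0, 0, 2]
    - [0, 0, 2]
    - [0, 0, 2]
    - [0, 0, 2]
    - [0, 0, 2]
    - [0, 0, 2]
    - [0, 0, 2]
    - [0, 0, 2]
    - [0, 0, 2]
    - [0, 0, 2]
  grip: [-1, -1, -1, -1, -1, -1, -1, -1, -1, -1]

```text
clock: 20.6
tcp_pos: [0.4894, 0.0297, 0.2858]
ee_rot: [-3.038, -0.798, -0.0]
force: [-0.3, 0.7, 0.1]
finger_gap: 0.0851
```

Run:
```python
from h import *
here();plan(.49,.03,.0315,29.4)
d=env.read_camera("wrist");cv2.imwrite("pics/w13.png",d["img"][:,:,::-1])
```

```text
t 20.60 grasp [0.4894 0.0297 0.1308] yaw 29.44 tilt [-0.      0.0001] q [ 0.06  0.09 -0.34  1.14  0.    2.69] F [-0.3  0.7  0.1] gap 0.0851
travel cm [0.06 0.   9.93] dr [-0.   -0.    0.04] t 20.60 q6 2.69 force [-0.3  0.7  0.1] gap 0.08508229567415322
```

View pics/w13.png

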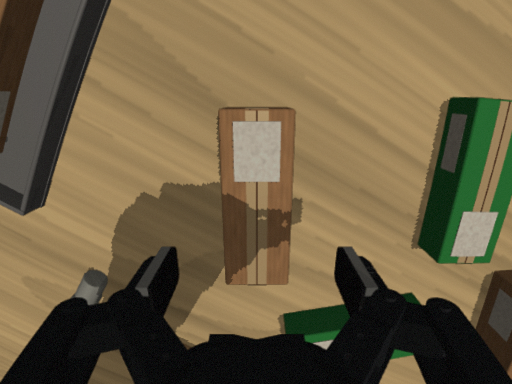

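The upper carton lies centred at column 257, between fingers at 178/334. Lowering and gripping.

>>> play_rows:
  travel:
    - [0.05, 0, 3]
    - [0.05, 0, 6]
    - [0.05, 0, 8.5]
    - [0.05, 0, 9.7]
    - [0.05, 0, 9.9]
    - [0.05, 0, 9.9]
    - [0.05, 0, 9.9]
    - [0.05, 0, 9.9]
    - [0.05, 0, 9.9]
    - [0.05, 0, 9.9]
  dr:
    - [0, 0, 0]
    - [0, 0, 0]
    - [0, 0, 0]
    - [0, 0, 0]
    - [0, 0, 0]
    - [0, 0, 0]
    - [0, 0, 0]
    - [0, 0, 0]
    - [0, 0, 0]
    - [0, 0, 0]
  grip: [-1, -1, -1, -1, -1, -0.3, 0, 0.2, 1, 1]
  grip_force: 50

```text
clock: 21.9
tcp_pos: [0.4908, 0.0296, 0.1878]
ee_rot: [3.039, 0.797, 0.004]
force: [-1.1, 0.4, 5.4]
finger_gap: 0.0553
```

>>> play_rows:
  travel:
    - [0, 0, 0]
    - [0, 0, -1]
    - [0, 0, -3]
    - [0, 0, -7]
    - [0, 0, -12]
    - [0, 0, -17]
    - [0, 0, -18]
    - [0, 0, -18]
  dr:
    - [0, 0, 0]
    - [0, 0, 0]
    - [0, 0, 0]
    - [0, 0, 0]
    - [0, 0, 0]
    - [0, 0, 0]
    - [0, 0, 0]
    - [0, 0, 0]
  grip: [1, 1, 1, 1, 1, 1, 1, 1]

```text
clock: 22.9
tcp_pos: [0.4902, 0.0295, 0.3662]
ee_rot: [3.039, 0.797, 0.0]
force: [-0.1, 0.4, -4.8]
finger_gap: 0.0554
```

Run:
```python
from h import *
here();plan(.4895,-.3195,.2,31.4)
d=env.read_camera("wrist");np.savez("w14.npz",img=d["img"],K=d["K"],dist=d["dist"],T=wristT(d))
crop(d["img"],170,80,180,130,4,"w14c")
d=env.read_camera("side");crop(d["img"],170,100,160,150,5,"d14")
```

```text
t 22.90 grasp [0.4902 0.0295 0.2112] yaw 29.40 tilt [ 0. -0.] q [ 0.06  0.06 -0.19  1.31 -0.    2.69] F [-0.1  0.4 -4.8] gap 0.0554
travel cm [-17.19  30.38   1.12] dr [ 0. -0. -2.] t 22.90 q6 2.69 force [-0.1  0.4 -4.8] gap 0.05540978607844212
```

View pics/w14c.png

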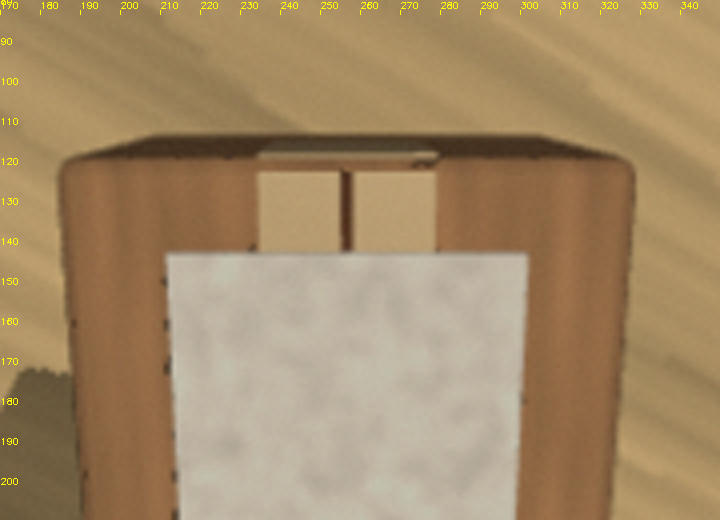

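View pics/d14.png

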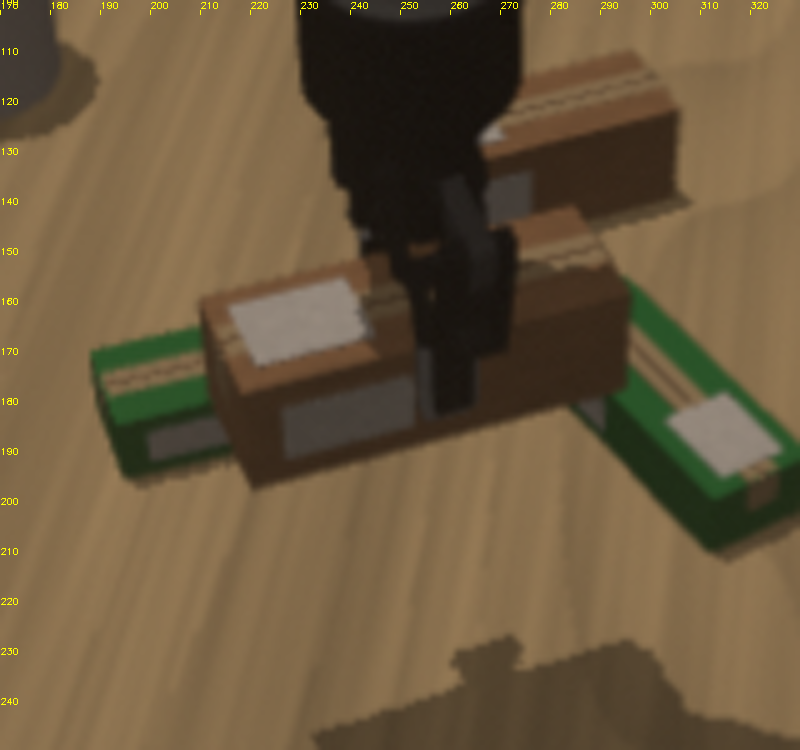

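Run:
```python
from m import *
z=np.load("w14.npz");d=env.read_camera("wrist");C=d["tool_from_camera"]
def tool(px,zt):
    o,v=ray(d,(px[0]-.4,px[1]-.4),C);return o+v*(zt-o[2])/v[2]
l=tool((185,120),.1378);r=tool((328.5,120),.1378);print(l,r,np.linalg.norm(l-r),(l+r)/2)
print(tool((256.7,143),.1378))
# lower near end from w12
z=np.load("w12.npz")
P=[atz(d,(u-.4,v-.4),.06,z["T"]) for u,v in((228.3,199.3),(283,199.3),(279.3,307.8),(232.5,307.8))]
print(P); a=np.radians(31.4)
print("near-end centre",(P[0]+P[1])[:2]/2-.075*np.array([np.cos(a),np.sin(a)]),"4mean",np.mean(P,0))
```

```text
[ 0.07507761 -0.02818428  0.1378    ] [0.07501899 0.02574014 0.1378    ] 0.053924453065983535 [ 0.0750483  -0.00122207  0.1378    ]
[ 0.06631674 -0.0012458   0.1378    ]
[array([ 0.53704716, -0.25444731,  0.06      ]), array([ 0.56814036, -0.30541204,  0.06      ]), array([ 0.44242573, -0.38222542,  0.06      ]), array([ 0.41126952, -0.33124007,  0.06      ])]
near-end centre [ 0.48857745 -0.31900539] 4mean [ 0.48972069 -0.31833121  0.06      ]
```

>>> play_rows:
  travel:
    - [-2, 3, 0]
    - [-4.5, 8, 0]
    - [-7.5, 13, 0]
    - [-10.5, 18.5, 0]
    - [-13.5, 24, 0]
    - [-16, 28.5, 0]
    - [-17.2, 30.4, 1]
    - [-17.2, 30.4, 4]
    - [-17.2, 30.4, 7]
    - [-17.2, 30.4, 8]
  dr:
    - [0, 0, 0]
    - [0, 0, -1]
    - [0, 0, -2]
    - [0, 0, -2]
    - [0, 0, -2]
    - [0, 0, -2]
    - [0, 0, -2]
    - [0, 0, -2]
    - [0, 0, -2]
    - [0, 0, -2]
  grip: [1, 1, 1, 1, 1, 1, 1, 1, 1, 1]

```text
clock: 24.3
tcp_pos: [0.4887, -0.3187, 0.2829]
ee_rot: [-3.02, -0.85, 0.006]
force: [-0.9, 0.0, -4.0]
finger_gap: 0.0555
```

Run:
```python
from h import *
here();plan(.4896,-.3197,.1,31.4)
d=env.read_camera("wrist");crop(d["img"],170,60,180,130,4,"w15c")
d=env.read_camera("side");crop(d["img"],200,60,140,110,5,"d15")
d=env.read_camera("scene");crop(d["img"],95,165,100,95,6,"s15")
```

```text
t 24.30 grasp [ 0.4879 -0.3181  0.1279] yaw 31.43 tilt [-0.005   0.0036] q [-0.58  0.26 -0.14  1.17  0.    2.02] F [-0.9  0.  -4. ] gap 0.0555
travel cm [0.03 0.15 2.79] dr [-0.32  0.14  0.03] t 24.30 q6 2.02 force [-0.9  0.  -4. ] gap 0.05553828981983755
```

View pics/w15c.png

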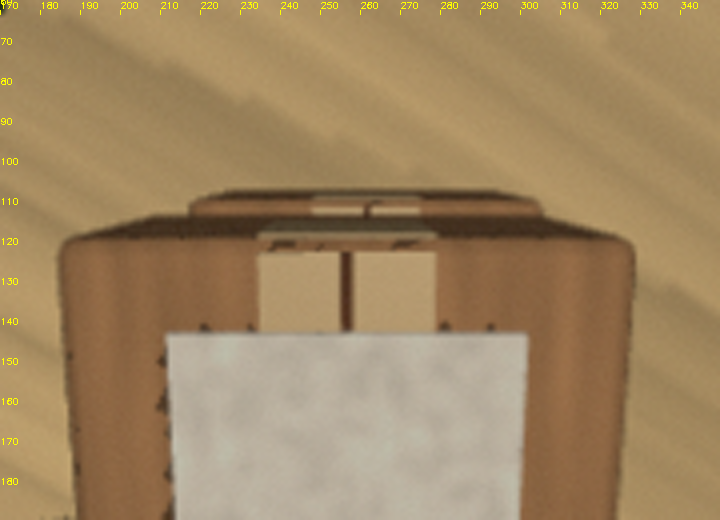

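View pics/d15.png

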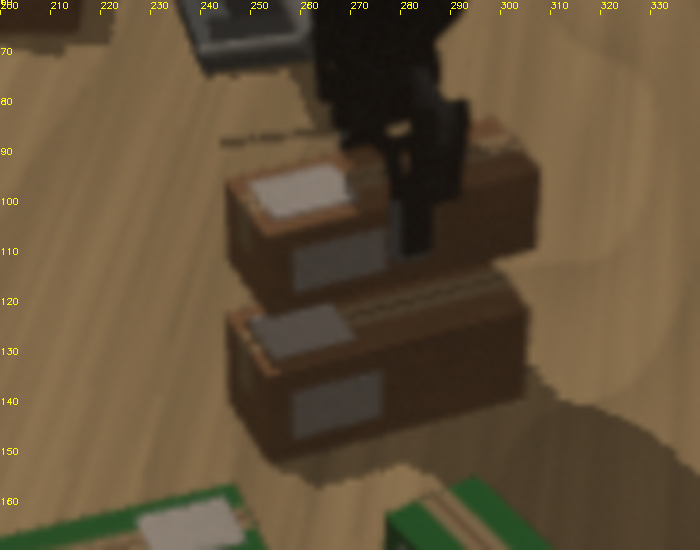

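View pics/s15.png

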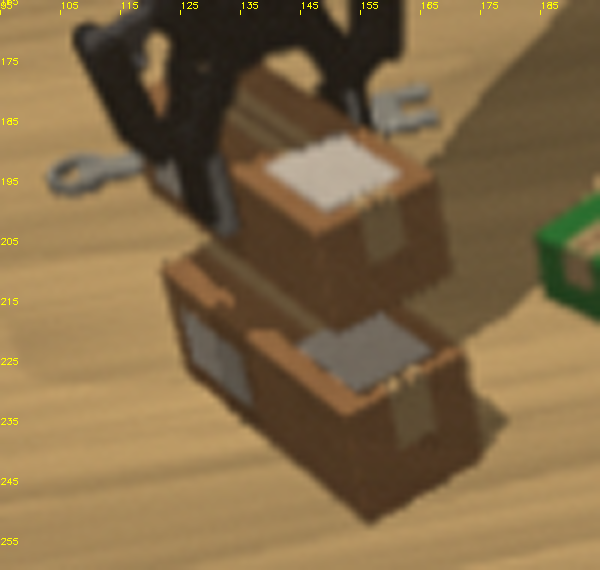

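The wrist view shows the lower carton's seam at column 261.5 against 256.5 for the upper, and the arm hasn't settled yet (0.3° tilt). I'll correct, settle and look again.

>>> play_rows:
  travel:
    - [0, 0.15, 1]
    - [0, 0.15, 1.5]
    - [0, 0.15, 1.5]
    - [0, 0.15, 1.5]
  dr:
    - [0, 0, 0]
    - [0, 0, 0]
    - [0, 0, 0]
    - [0, 0, 0]
  grip: [1, 1, 1, 1]

```text
clock: 24.95
tcp_pos: [0.4905, -0.3211, 0.2718]
ee_rot: [3.024, 0.85, 0.0]
force: [-0.4, -0.1, -3.2]
finger_gap: 0.0556
```

Run:
```python
from h import *
here();plan(.4896,-.3197,.1,31.4)
d=env.read_camera("wrist");crop(d["img"],170,60,180,130,4,"w16c");np.savez("w16.npz",img=d["img"],T=wristT(d))
d=env.read_camera("side");crop(d["img"],200,60,140,110,5,"d16")
d=env.read_camera("scene");crop(d["img"],95,165,100,95,6,"s16")
```

```text
t 24.95 grasp [ 0.4905 -0.3211  0.1168] yaw 31.40 tilt [ 0.0003 -0.0002] q [-0.58  0.27 -0.15  1.15  0.    2.01] F [-0.4 -0.1 -3.2] gap 0.0556
travel cm [-0.   -0.16  1.68] dr [ 0.02 -0.01 -0.  ] t 24.95 q6 2.01 force [-0.4 -0.1 -3.2] gap 0.05561727757975442
```

View pics/w16c.png

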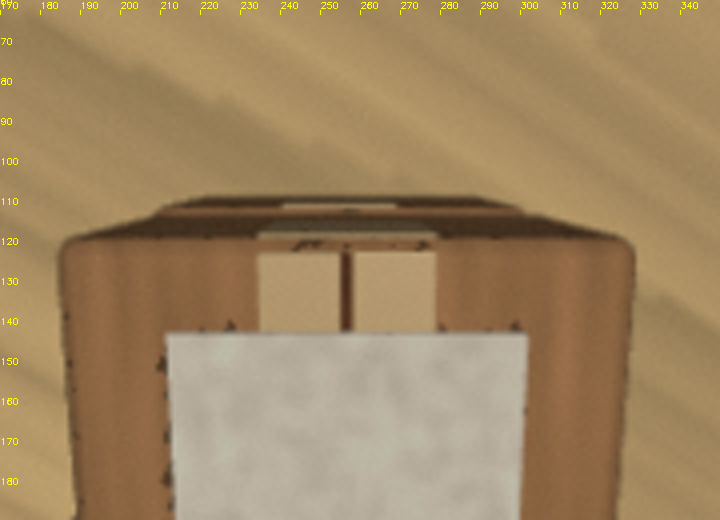

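View pics/d16.png

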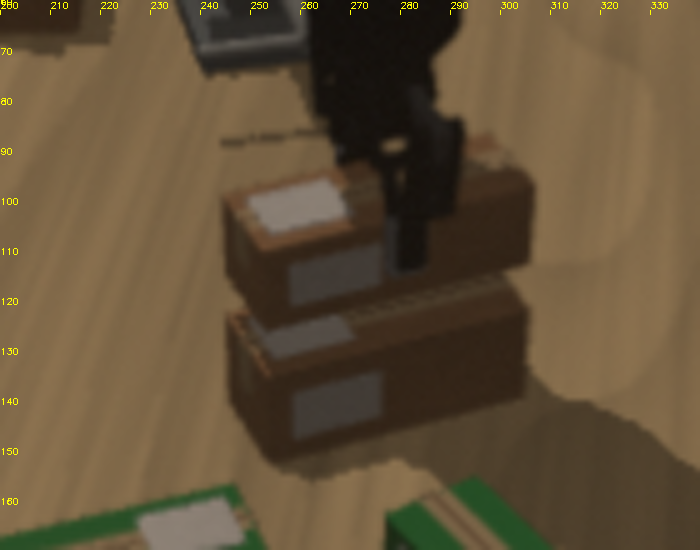

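View pics/s16.png

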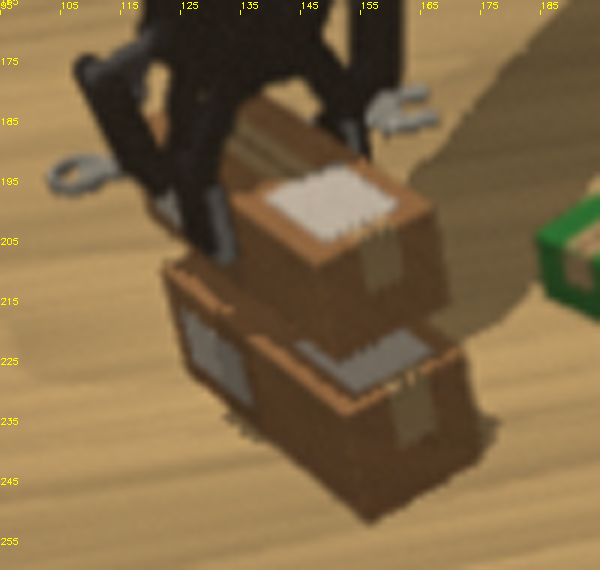

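Run:
```python
from m import *
d=env.read_camera("wrist");C=d["tool_from_camera"]
def tool(px,zt):
    o,v=ray(d,(px[0]-.4,px[1]-.4),C);return o+v*(zt-o[2])/v[2]
print("lower end in tool",tool((210,113),.2118),tool((300.8,113),.2118))
s=env.read_camera("scene");a=np.radians(31.4)
for n,p,z in(("u near",(150.8,225),.084),("u right",(170,215),.084),("l near",(152.8,233.8),.06),("l right",(172.2,223.3),.06)):
    P=atz(s,(p[0]-.4,p[1]-.4),z)[:2]; print(n,P,"along %.4f lat %.4f"%(P@[np.cos(a),np.sin(a)],P@[np.sin(a),-np.cos(a)]))
```

```text
lower end in tool [ 0.0745474  -0.03075774  0.2118    ] [0.07447305 0.02649912 0.2118    ]
u near [ 0.5685919  -0.30659056] along 0.3256 lat 0.5579
u right [ 0.54018476 -0.25942614] along 0.3259 lat 0.5029
l near [ 0.57223368 -0.30592848] along 0.3290 lat 0.5593
l right [ 0.54276272 -0.25750176] along 0.3291 lat 0.5026
```

Run:
```python
from m import *
s=env.read_camera("side");a=np.radians(31.4)
crop(s["img"],235,80,80,75,9,"d17")
crop(env.read_camera("scene")["img"],115,180,70,65,10,"s17")
for n,p,z in(("u near",(254,125.6),.084),("u right",(306,113),.084),("l near",(253.6,134.6),.06),("l right",(305.4,122),.06)):
    P=atz(s,(p[0]-.4,p[1]-.4),z)[:2]; print(n,P,"along %.4f lat %.4f"%(P@[np.cos(a),np.sin(a)],P@[np.sin(a),-np.cos(a)]))
```

```text
u near [ 0.53736852 -0.26452241] along 0.3209 lat 0.5058
u right [ 0.41295655 -0.33863545] along 0.1760 lat 0.5042
l near [ 0.53781395 -0.25885808] along 0.3242 lat 0.5012
l right [ 0.41258671 -0.3322279 ] along 0.1791 lat 0.4985
```

View pics/d17.png

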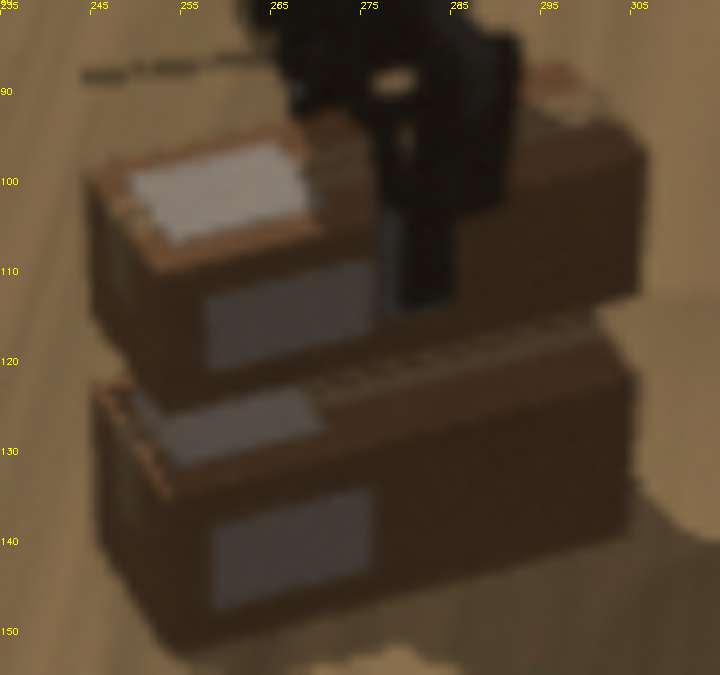

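View pics/s17.png

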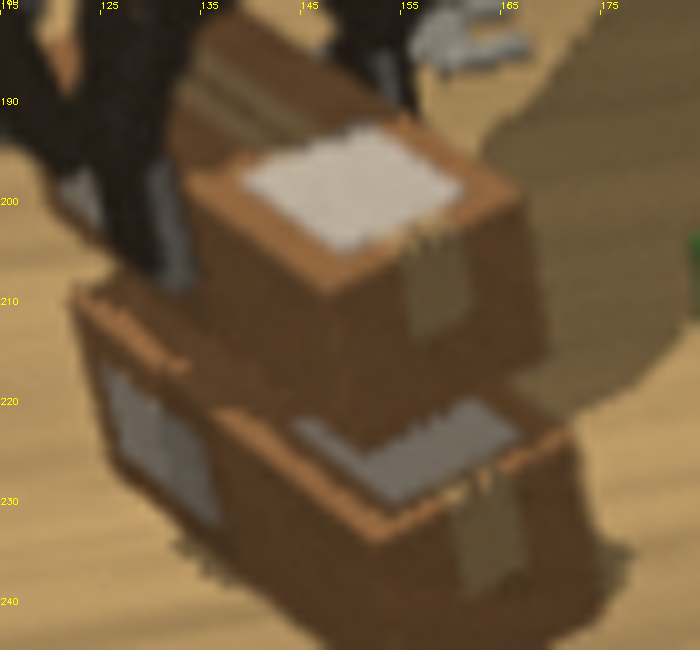

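Run:
```python
from m import *
a=np.radians(31.4)
def f(s,L):
  for n,p,z in L:
    P=atz(s,(p[0]-.4,p[1]-.4),z)[:2]; print(n,"along %.4f lat %.4f"%(P@[np.cos(a),np.sin(a)],P@[np.sin(a),-np.cos(a)]))
s=env.read_camera("side")
for zz in(.084,.082): f(s,(("u near",(253.6,126.1),zz),("u right",(306.1,113),zz),("u topnear",(252.2,110),zz+.05),("l near",(253.9,135.6),.06),("l right",(305.6,122),.06)))
s=env.read_camera("scene")
f(s,(("u near",(151.8,225.5),.084),("u right",(169.7,215.5),.084),("u topnear",(147.8,209.2),.134),("u topright",(167.2,198.8),.134),("l near",(152.7,234),.06),("l right",(172.2,223.2),.06)))
```

```text
u near along 0.3226 lat 0.5042
u right along 0.1758 lat 0.5041
u topnear along 0.3259 lat 0.5030
l near along 0.3251 lat 0.4970
l right along 0.1786 lat 0.4983
u near along 0.3216 lat 0.5067
u right along 0.1744 lat 0.5066
u topnear along 0.3249 lat 0.5057
l near along 0.3251 lat 0.4970
l right along 0.1786 lat 0.4983
u near along 0.3290 lat 0.5573
u right along 0.3271 lat 0.5046
u topnear along 0.3316 lat 0.5601
u topright along 0.3289 lat 0.5047
l near along 0.3295 lat 0.5599
l right along 0.3288 lat 0.5023
```

>>> play_rows:
  travel:
    - [0.05, -0.13, 0.5]
    - [0.05, -0.13, 1.2]
    - [0.05, -0.13, 1.7]
    - [0.05, -0.13, 1.9]
    - [0.05, -0.13, 2]
    - [0.05, -0.13, 2]
  dr:
    - [0, 0, 0]
    - [0, 0, 0]
    - [0, 0, 0]
    - [0, 0, 0]
    - [0, 0, 0]
    - [0, 0, 0]
  grip: [1, 1, 1, 1, 1, 1]

```text
clock: 26.15
tcp_pos: [0.4902, -0.3197, 0.2515]
ee_rot: [3.024, 0.85, 0.0]
force: [0.8, 0.4, -4.8]
finger_gap: 0.0554
```

Run:
```python
from h import *
here()
s=env.read_camera("side");crop(s["img"],235,80,80,75,9,"d18")
crop(env.read_camera("scene")["img"],115,180,70,65,10,"s18")
```

```text
t 26.15 grasp [ 0.4902 -0.3197  0.0965] yaw 31.40 tilt [ 0.0001 -0.0001] q [-0.58  0.28 -0.19  1.1  -0.    2.02] F [ 0.8  0.4 -4.8] gap 0.0554
```

View pics/d18.png

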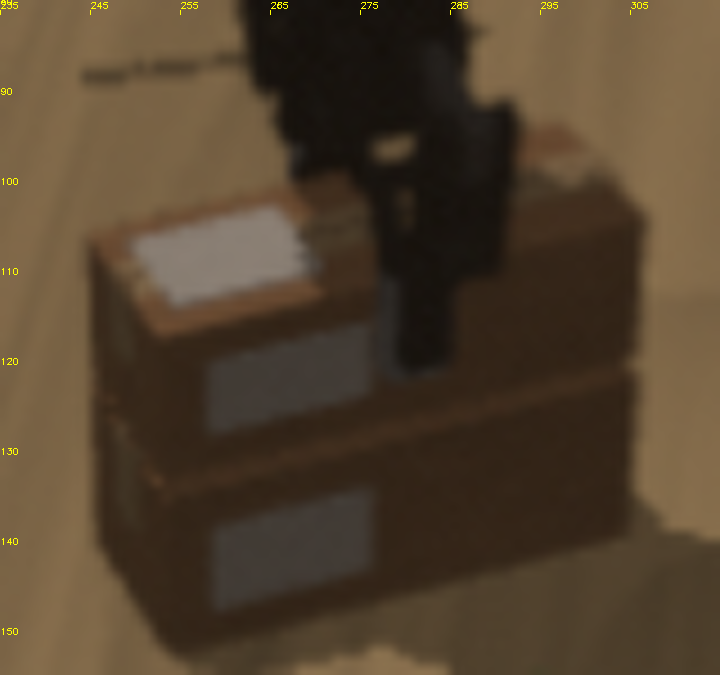

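View pics/s18.png

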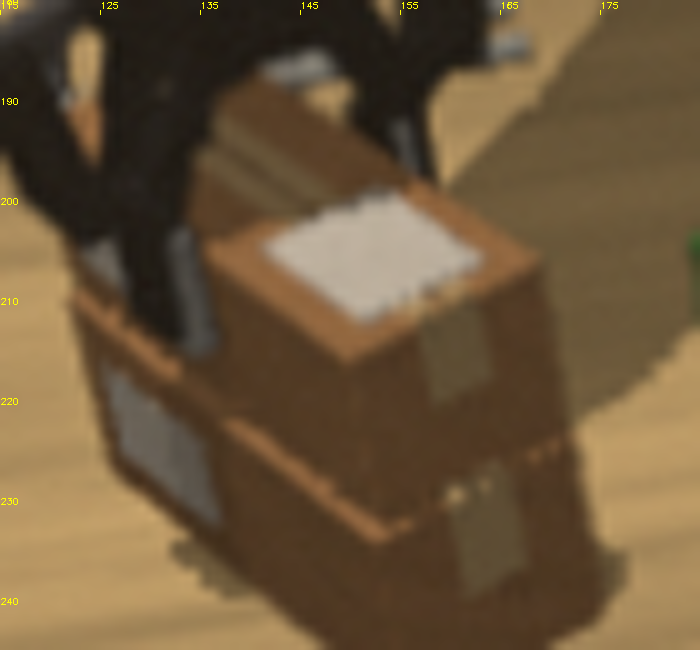

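The cartons are aligned in both views and the edges and end tapes line up. Creeping down to contact.

>>> play_rows:
  travel:
    - [0, 0, 0.15]
    - [0, 0, 0.28]
    - [0, 0, 0.36]
    - [0, 0, 0.4]
    - [0, 0, 0.4]
  dr:
    - [0, 0, 0]
    - [0, 0, 0]
    - [0, 0, 0]
    - [0, 0, 0]
    - [0, 0, 0]
  grip: [1, 1, 1, 1, 1]

```text
clock: 26.88
tcp_pos: [0.4901, -0.3196, 0.2478]
ee_rot: [3.024, 0.85, 0.0]
force: [-1.4, 1.6, 0.3]
finger_gap: 0.0551
```

Run:
```python
from h import *
here()
```

```text
t 26.88 grasp [ 0.4901 -0.3197  0.0928] yaw 31.40 tilt [ 0.0001 -0.0001] q [-0.58  0.28 -0.19  1.09 -0.    2.02] F [-1.4  1.6  0.3] gap 0.0551
```

>>> play_rows:
  travel:
    - [0, 0, 0.05]
    - [0, 0, 0.05]
    - [0, 0, 0.05]
    - [0, 0, 0.05]
    - [0, 0, 0.05]
    - [0, 0, 0.05]
    - [0, 0, -2]
    - [0, 0, -6]
    - [0, 0, -11]
    - [0, 0, -15]
  dr:
    - [0, 0, 0]
    - [0, 0, 0]
    - [0, 0, 0]
    - [0, 0, 0]
    - [0, 0, 0]
    - [0, 0, 0]
    - [0, 0, 0]
    - [0, 0, 0]
    - [0, 0, 0]
    - [0, 0, 0]
  grip: [1, 0.3, 0, -0.5, -1, -1, -1, -1, -1, -1]

```text
clock: 28.12
tcp_pos: [0.4902, -0.3197, 0.3995]
ee_rot: [3.023, 0.85, 0.002]
force: [0.5, -0.1, -0.3]
finger_gap: 0.0854
```

>>> play_rows:
  travel:
    - [4, 0, 0]
    - [7, 0, 0]
    - [7.5, 0, 0]
    - [7.5, 0, 0]
    - [7.5, 0, 0]
  dr:
    - [0, 0, 0]
    - [0, 0, 0]
    - [0, 0, 0]
    - [0, 0, 0]
    - [0, 0, 0]
  grip: [-1, -1, -1, -1, -1]

```text
clock: 28.75
tcp_pos: [0.5535, -0.281, 0.3975]
ee_rot: [3.025, 0.849, -0.001]
force: [0.4, 0.1, -0.8]
finger_gap: 0.0855
```

Run:
```python
from h import *
here()
s=env.read_camera("side");crop(s["img"],235,80,80,75,9,"d19");cv2.imwrite("pics/d19f.png",s["img"][:,:,::-1])
crop(env.read_camera("scene")["img"],110,175,80,80,8,"s19")
d=env.read_camera("wrist");crop(d["img"],195,150,120,100,6,"w19c");np.savez("w19.npz",img=d["img"],K=d["K"],dist=d["dist"],T=wristT(d))
crop(d["img"],195,240,120,100,6,"w19d")
```

```text
t 28.75 grasp [ 0.5535 -0.2811  0.2425] yaw 31.36 tilt [-0.0003 -0.0001] q [-0.47  0.31  0.18  1.44 -0.    2.12] F [ 0.4  0.1 -0.8] gap 0.0855
```

View pics/d19.png

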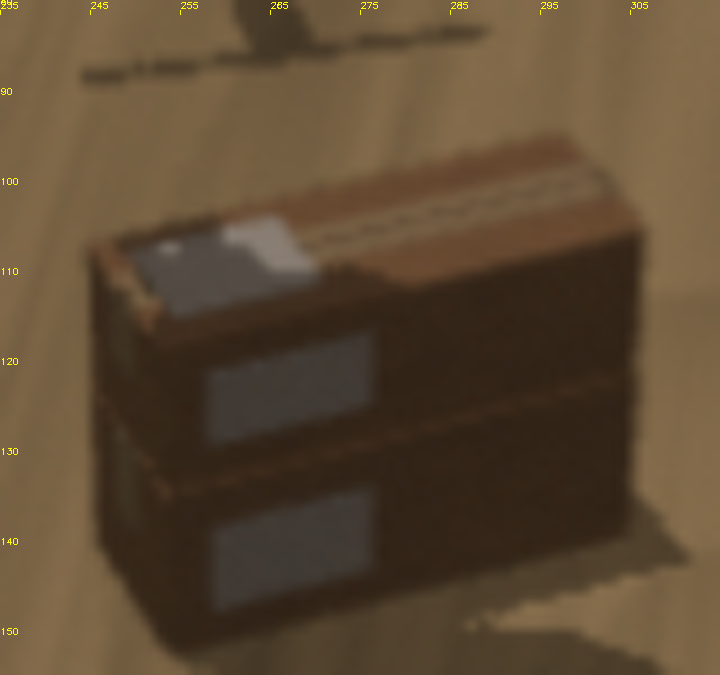

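View pics/s19.png

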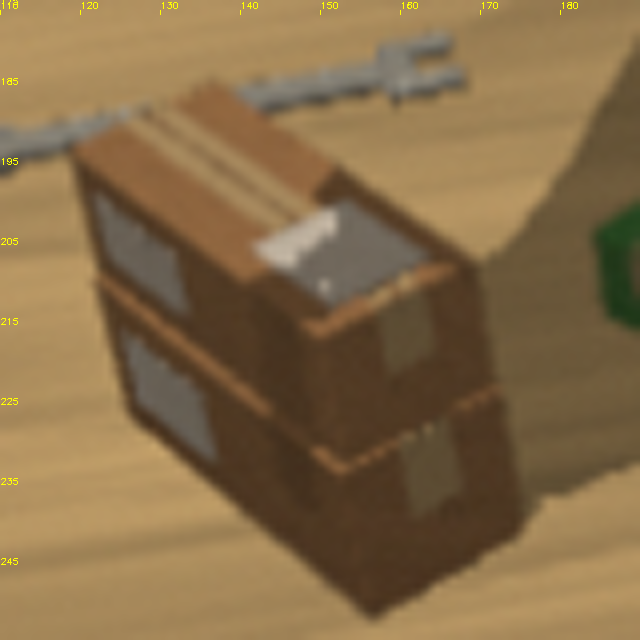

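View pics/w19c.png

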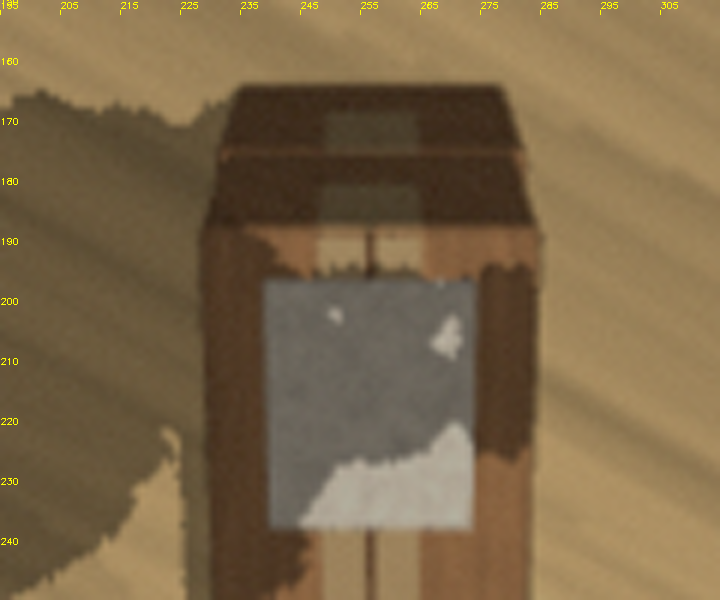

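View pics/d19f.png

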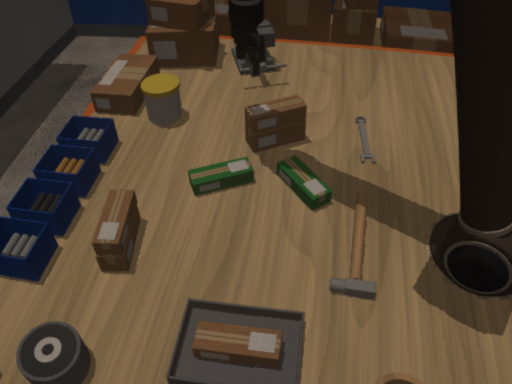

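The upper carton sits square on the lower one: edges are parallel and the end tapes line up in all three views. The slim carton lies flat in the tray, and the arm is clear. Handing in.

```bash
python3 -c "
from cell import env
print(env.close_job(), env.get_state()['clock'])"
```

```text
the job is handed in; nothing more can be done
the job is handed in; nothing more can be done
```

I completed the order and handed the job in at about 29 s of the 64 s allowed; no verdict comes back, so success rests on my own checks. I set the upper carton upright on clear bench, laid the slim carton flat in the middle of the grey tray, then put the upper carton back on the lower one. Each carton was lowered until the force reading showed contact before I released it.

- **Final views:** after release, the scene, side and wrist pictures show the upper carton parallel to the lower one and centred to within about 2 mm. The lower carton shows no visible shift. The slim carton lies flat inside the tray walls, and the gripper is clear of everything. The highest wrist force I read between moves was under 10 N.
- **Where the checks disagreed:** before the last placing, the cameras differed on the upper carton's offset. The wrist camera put it within about 1 mm, while the side camera suggested about 3 mm along its length and about 4 mm across. I weighted the wrist view and moved it 0.5 mm along and 1.3 mm across.

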